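# Rake a dropped pyramid adapter out from under a bench rack

## Robot

A 7-joint arm with a two-finger parallel gripper is mounted at the origin on a cart in front of the work surface, level with it; the furniture and walls round the work are solid. World frame = base frame: x ahead of the robot, y to its left, z up, the work surface at z = 0. Lengths are in m, angles in rad, forces in N, time in s.
With the tool pointing down it reaches from about 0.4 to 0.85 m from the base axis. Payload 10.4 kg.
Tool frame: the origin (TCP) lies at the very end of the fingers, on their centre line; the grasp point (between the pads) lies 19 mm behind it (grip_point_offset is the distance from the TCP to the grasp point, in m); z points along the fingers, y is the line along which they close (so a half turn about z gives the same grasp; the last joint's range is limited). The gripper opens to 87 mm and grips with 3 to 60 N. Pads are 19 mm wide; open, the fingers measure 117 mm over their backs; the gripper's body (75 mm by 190 mm) begins 51 mm behind the grasp point.
Start: joints at [1.234, 0.332, -0.065, 1.46, 0.022, 1.35, -0.088], TCP at [0.193, -0.594, 0.223] pointing down, gripper open.
Joint ranges: [-2.6, 2.6], [-0.5, 2.12], [-1.47, 1.34], [0.16, 2.42], [-1.27, 4.41], [0.06, 2.06], [-2.6, 2.6]. Speed limits (rad/s): [2.22, 2.22, 2.79, 2.79, 3.14, 3.14, 3.14].

## Interface

Orientations are given as a unit quaternion [x, y, z, w].
In Python, from bench import * gives the robot as it stands.
- The arm moves only by the tool play_rows, never from a script. Its argument "increments" is text: rows parted by semicolons, each of 7 numbers parted by spaces: the turn, a rotation vector about the tool's x, y, z in rad, then the shift along the tool's x, y, z in m, then the opening, from 0 (shut) to 1 (fully open). A call has 1 to 8 rows; each row is the pose to reach, as a shift and turn from the pose commanded when the call began, along the tool's axes at that moment; what a row does not reach only later rows make up. A row lasts 1/10 s, in which the tool goes at most 50 mm and 8.59 degrees, less where a joint would pass 70% of its speed; a pose out of reach is approached as far as the arm can. A call with a gripper value outside its range is refused whole. The fingers move at their own pace and stop on an object; "grip_force" is the grip in N (left out, the last holds). Time passes only in rows, so rows that repeat a pose let the fingers close. It gives the time, the measured TCP pose, the force, the opening and the grip force at its end, in the units of the state.
- read_state(): the state, without advancing time (a new reading comes with each control period).
- camera(name): name is "scene" or "top"; returns a dict with "color" (420x560x3 uint8, red, green, blue), "fx", "fy", "cx", "cy" (pixels), "camera_from_world" (4x4, takes a point from world to camera coordinates). Camera axes: x right, y down, z forward; pixel columns grow to the right and rows downward; lengths in m; the calibration is good to about 2 mm. A picture is of the moment at which its call begins. There is no depth.
- close_job(): hands the job in; it is judged then, once.
The state is a dict: "time": time; "joint_positions": joint angles; "joint_vel": joint speeds; "joint_torque": joint torques, N m; "ee_pos": TCP position; "eef_rot": TCP orientation; "ft_force": force on the tool from outside, world axes, zero at the start; "torque": the same for the moment, N m; "width": finger opening in m; "grip_force": force on a finger pad.
Only numpy, scipy, OpenCV 4.12 (cv2) and the standard library are available. Lean on these libraries where they do the work, as an engineer would, in place of code of your own. Each camera call takes 0.05 s, during which the arm holds its last target. There are 200 camera calls.

## Task

A pyramid adapter has slid under the lower shelf of the plywood bench rack. Take the flat L-shaped rake, reach in with it, hook its toe behind the adapter and drag the adapter out until it lies wholly in the open in front of the rack's top board, still flat on its base; do not touch the adapter with the fingers. Then lay the rake down flat on the open bench to the left of the rack and let go, without bumping the hand hard on the rack or shifting the thread spool or the standing can.

Things in the scene. Friction and masses are not known exactly. Their poses are not given: they have to be found in the camera images.
- rake: flat L-shaped rake, 0.15 kg, lying on its underside: wooden grip 72 long, 15 wide, 34 high, then a steel stem 14 wide, 5 thick along +x, ending in a toe bar that sticks out to +y only. Origin: on the underside below the middle of the grip, z up; grip with ferrule spans x -36 to +42; centre of mass about 22 mm ahead of the origin. Pinch the grip across y, firmly (60 N or more).
- rake_toe (a point): middle of the free end of the rake's toe, at x 159, y 60, z 6 mm in the rake's frame. The toe is a bar 12 high: its inner (pulling) face at x = 155, outer face at x = 163, from y = -7 (stem) to y = +60
- rack: plywood bench rack, fixed, closed at back and both sides, open to the front. Origin: on the bench below the middle of the lower shelf's front edge; +x to its back, +y to its left. Lower shelf's underside is 45, its top 57 above the bench; free space below it 380 wide (y -190 to +190), 150 deep (x 0 to 150). Sides 12 thick. The things on the rack are fixed and stand behind x = 0.
- board_edge (a point): middle of the lower front edge of the rack's top board, at x = -30, z = 190 mm in the rack's frame; the board is 14 thick, 404 wide and juts 30 mm farther forward than the lower shelf. An upright hand bumps it before the rake reaches far enough: take the rake and reach in with the wrist leaned back towards the robot, about 30 degrees from vertical.
- adapter: pale metal pyramid adapter: 50 x 50 mm square plate (71 over its corners) with a dome and a square stud, 26 high, lying plate down. Origin: middle of its underside, z up. It starts under the lower shelf, its middle 60 to 90 mm behind the shelf's front edge.
- spool: spool of black thread, 42 mm diameter, 50 high, standing on the bench between the rack and the rake, near the robot; origin middle of its underside. A bystander.
- can: open tin can, 67 mm diameter, 106 high, standing on the bench between the rack and the rake, farther back; origin middle of its underside. A bystander.

How it is judged:
On the way, in this order (a step that is already met when the one before it is completed fails the run):
1. the adapter, still under the lower shelf, lies in the crook of the rake: ahead of the grip, beside the stem on the toe's side, in front of the toe's inner face (x of adapter in the frame of rack above 0.015 m and x of adapter in the frame of rake between 0.08 and 0.145 m and y of adapter in the frame of rake between 0.015 and 0.08 m and height (world z) of rake below 0.012 m), for 0.1 s.
2. the adapter's middle is at least 20 mm in front of the top board's front edge, with the adapter still in the rake's crook (x of adapter in the frame of rack below -0.05 m and x of adapter in the frame of rake between 0.08 and 0.145 m and y of adapter in the frame of rake between 0.005 and 0.09 m), for 0.1 s.
At the end, for the whole second after the job is handed in: Adapter flat and at rest on the bench, its middle 20 to 270 mm in front of the top board's front edge and within 250 mm sideways of the rack's middle; rake flat and at rest on the bench, grip and toe end more than 205 mm left of the rack's middle (x of adapter in the frame of rack between -0.3 and -0.05 m and y of adapter in the frame of rack between -0.25 and 0.25 m and height (world z) of adapter between -0.006 and 0.006 m and angle between each of adapter, rake's own z axis and vertical below 0.1 rad and linear speed of each of adapter, rake below 0.02 m/s and y of each of rake, rake_toe in the frame of rack above 0.205 m and height (world z) of rake between -0.006 and 0.006 m); the robot touches nothing.
It fails at once if the fingers touch the adapter (contact force between the fingers and adapter above 0.5 N).
It fails at once if the hand or arm bumps the rack with more than 12 N (contact force between any of the arm, the fingers and rack above 12 N).
It fails at once if the spool is shifted more than 25 mm (distance of spool from where it was at the start of the episode above 0.025 m).
It fails at once if the can is shifted more than 25 mm (distance of can from where it was at the start of the episode above 0.025 m).
It also fails if it takes over 62 s, if anything falls off the work surface, if the arm or the gripper's body presses on something with over 40 N, if the wrist force passes 120 N, or if a joint passes its speed limit or range.

## Working session

There is one attempt and no reset: what is moved stays moved. The work goes in short steps, Python scripts to look and compute and a tool call to move; the robot and the scene stay as the last step left them, time stands still between calls to the robot, and variables do not carry over. Pictures are saved under pics/ and viewed, at most 10 in all, crops included, and the job is handed in when it is done.

Besides the shell and the picture viewer there is one more tool, called by a JSON object that holds its "fn" and its "kwargs". play_rows: Moves the arm, as the interface text tells. Its arguments: {"type":"object","properties":{"increments":{"type":"string"},"grip_force":{"type":"number"}},"required":["increments"]}

```bash
mkdir -p pics; ls
python3 - <<'E'
from bench import *
import cv2,numpy as np
s=read_state();print({k:np.round(v,3).tolist() for k,v in s.items()})
for n in("scene","top"):
    c=camera(n);cv2.imwrite(f"pics/{n}0.png",c["color"][...,::-1]);print(n,c["fx"],c["fy"],c["cx"],c["cy"],np.round(c["camera_from_world"],4).tolist())
E
```

```text
pics
{'time': 0.0, 'joint_positions': [1.234, 0.333, -0.065, 1.461, 0.022, 1.35, -0.088], 'joint_vel': [-0.001, -0.002, 0.0, 0.001, -0.001, -0.0, -0.002], 'joint_torque': [0.0, -62.325, 0.025, -38.99, -0.061, 0.039, 0.0], 'ee_pos': [0.193, -0.594, 0.222], 'eef_rot': [0.988, 0.156, -0.0, -0.001], 'ft_force': [0.054, 0.872, 0.02], 'torque': [-0.011, 0.006, 0.011], 'grip_force': 0.0, 'width': 0.087}
scene 511.7905156770181 511.7905156770181 281.00870647878844 210.75660751086863 [[-0.5559, -0.8311, -0.0163, 0.404], [-0.3455, 0.2488, -0.9048, 0.2718], [0.7561, -0.4973, -0.4254, 1.119], [0.0, 0.0, 0.0, 1.0]]
top 403.1763083706459 403.1763083706459 278.1637572589103 206.79978842632968 [[0.1363, -0.9907, -0.0049, 0.0512], [-0.9598, -0.1309, -0.2482, 0.5667], [0.2453, 0.0385, -0.9687, 0.9396], [0.0, 0.0, 0.0, 1.0]]
```

View pics/scene0.png

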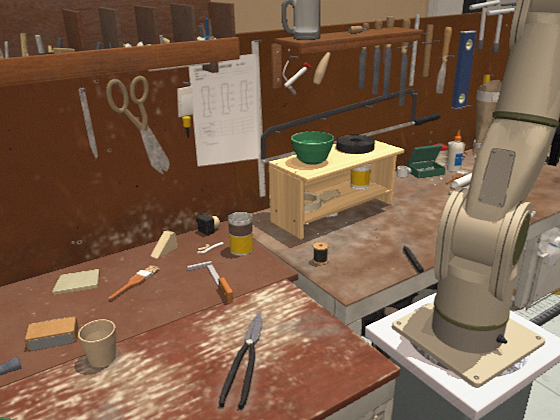

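View pics/top0.png

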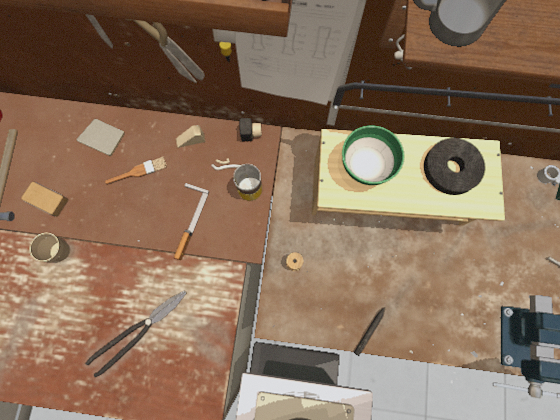

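The scene view shows the rack around (330,190), with the can at (240,233), the spool at (320,253) and the rake at (215,280). In the top view the rake's grip is at (181,245), its stem runs to (204,193) and the toe reaches to (187,185). Next I'll zoom in.

Run:
```python
import cv2,numpy as np
a=cv2.imread("pics/scene0.png");b=cv2.imread("pics/top0.png")
cv2.imwrite("pics/c1.png",cv2.resize(a[130:280,250:410],None,fx=5,fy=4,interpolation=cv2.INTER_CUBIC)[:600])
p=cv2.resize(b[170:270,150:310],None,fx=5,fy=5,interpolation=cv2.INTER_CUBIC)
cv2.imwrite("pics/c2.png",p)
```

```text
(no output)
```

View pics/c1.png

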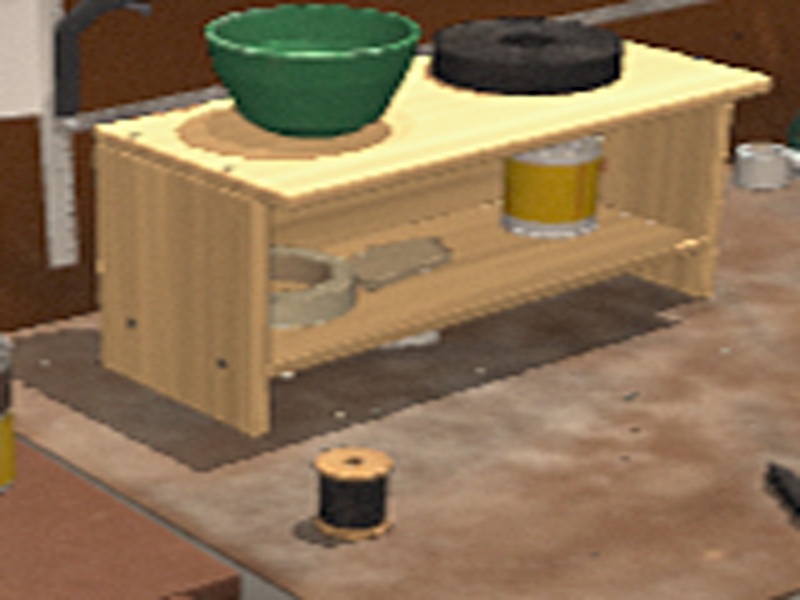

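View pics/c2.png

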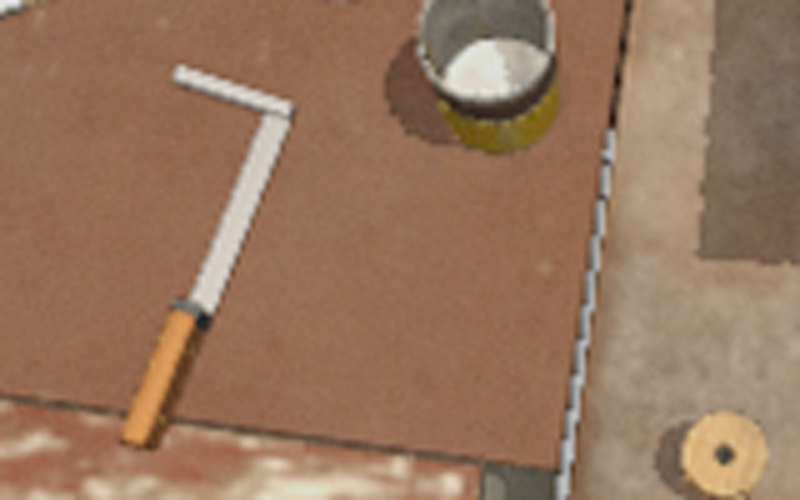

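Crop c1 shows the rack's corners: left-front foot (265,437), top board front-left (285,205), front-right (772,80) and back-left (97,130). A bright sliver of the adapter shows under the shelf at about (412,340). Crop c2 shows the rake's toe end (178,74), toe corner (295,103) and grip rear (137,440).

```bash
cat > h.py <<'E'
import numpy as np
from scipy.spatial.transform import Rotation as R
from scipy.optimize import least_squares
K={'scene':(511.79,511.79,281.009,210.757),'top':(403.176,403.176,278.164,206.800)}
T={'scene':np.array([[-0.5559,-0.8311,-0.0163,0.404],[-0.3455,0.2488,-0.9048,0.2718],[0.7561,-0.4973,-0.4254,1.119],[0,0,0,1]]),
'top':np.array([[0.1363,-0.9907,-0.0049,0.0512],[-0.9598,-0.1309,-0.2482,0.5667],[0.2453,0.0385,-0.9687,0.9396],[0,0,0,1]])}
def proj(n,p):
    c=np.atleast_2d(p)@T[n][:3,:3].T+T[n][:3,3];f,g,cx,cy=K[n]
    return np.c_[c[:,0]/c[:,2]*f+cx,c[:,1]/c[:,2]*g+cy]
def ray(n,uv,z):
    f,g,cx,cy=K[n];d=T[n][:3,:3].T@np.array([(uv[0]-cx)/f,(uv[1]-cy)/g,1.]);o=-T[n][:3,:3].T@T[n][:3,3]
    return o+d*(z-o[2])/d[2]
def w(pose,p):
    p=np.atleast_2d(p);x,y,t=pose;c,s=np.cos(t),np.sin(t)
    return np.c_[x+c*p[:,0]-s*p[:,1],y+s*p[:,0]+c*p[:,1],p[:,2]]
def fit(obs,x0):
    # obs: (cam,u,v,x,y,z mm)
    def r(q): return np.concatenate([(proj(o[0],w(q,np.array(o[3:])/1e3))[0]-o[1:3]) for o in obs])
    s=least_squares(r,x0,loss='soft_l1');return s.x,r(s.x).reshape(-1,2)
E
cat > m.py <<'E'
from h import *;import cv2
S=lambda x,y:('scene',250+x/5-.4,130+y/4-.4)
P=lambda x,y:('top',150+x/5-.4,170+y/5-.4)
rk=[P(178,66)+(163,60,12),P(295,103)+(163,-7,12),P(178,82)+(155,60,12),P(121,440)+(-36,7.5,34),P(152,446)+(-36,-7.5,34),P(178,300)+(42,7,30)]
q,e=fit(rk,[.3,.2,0]);print('rake',q.round(4),e.round(1).tolist(), 'toe',w(q,[.159,.06,.006]).round(3))
rc=[S(265,437)+(0,202,0),S(285,205)+(-30,202,204),S(772,80)+(-30,-202,204),S(97,130)+(150,202,204),S(712,298)+(0,-202,0),S(275,375)+(0,190,45),
('top',320,130,162,202,204),('top',500,140,162,-202,204),('top',503,218,-30,-202,204),('top',318,208,-30,202,204)]
q,e=fit(rc,[.6,-.3,0]);print('rack',q.round(4),e.round(1).tolist())
print('shelf',proj('scene',w(q,[[0,190,.045],[0,0,.045]])))
print('spool',ray('top',P(724,453)[1:],.05),'can',ray('top',P(487,45)[1:],.106), )
for u in[(380,345),(412,345),(440,335)]:
    p=ray('scene',S(*u)[1:],0.004);c,s=np.cos(q[2]),np.sin(q[2]);d=p[:2]-q[:2];print('ad',p.round(3),(c*d[0]+s*d[1]).round(3),(-s*d[0]+c*d[1]).round(3))
a=cv2.imread("pics/scene0.png")[200:230,305:355];cv2.imwrite("pics/c3.png",cv2.resize(a,None,fx=16,fy=16,interpolation=cv2.INTER_CUBIC))
E
python3 m.py
```

```text
rake [ 0.431   0.3579 -0.1822] [[0.3, -0.0], [0.1, 0.0], [-0.8, -0.5], [0.1, 0.1], [-0.5, 0.8], [0.6, -0.3]] toe [[0.598 0.388 0.006]]
rack [ 0.5737 -0.1614  0.0727] [[-1.4, 1.7], [1.6, -1.3], [0.1, -0.3], [0.2, 0.6], [0.1, 0.3], [-0.3, 2.5], [0.6, -3.0], [-0.8, -2.9], [2.6, 1.8], [-0.7, 0.3]]
shelf [[1023.86657148  -47.01805648]
 [ 350.28884844  208.45104956]]
spool [0.43003783 0.07000966 0.05      ] can [0.60649178 0.21219728 0.106     ]
ad [ 0.643 -0.118  0.004] 0.072 0.038
ad [ 0.631 -0.135  0.004] 0.059 0.022
ad [ 0.635 -0.162  0.004] 0.061 -0.005
```

View pics/c3.png

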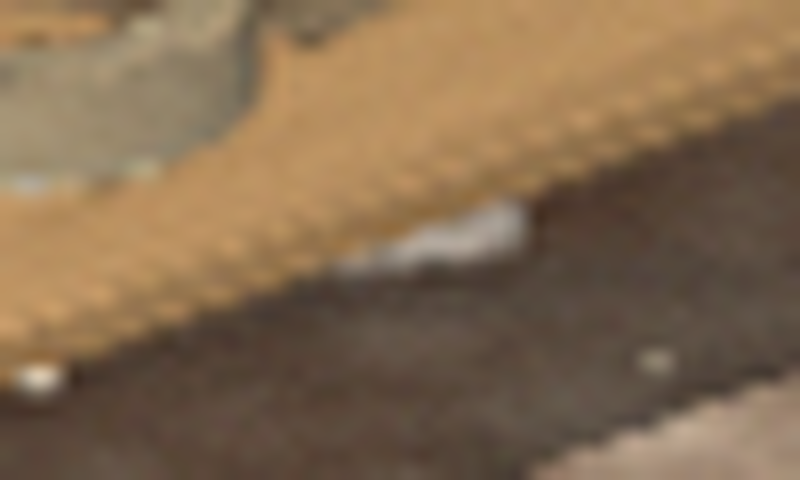

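The adapter's visible sliver has its lower edge from crop (335,272) to its right corner at (527,245). I'll refit the rack with a shallower board and work out the edge direction.

```bash
sed -i 's/,162,/,150,/g' m.py
cat >> m.py <<'E'
print('---')
def tor(p): d=p[:2]-q[:2];return np.array([c*d[0]+s*d[1],-s*d[0]+c*d[1]])
g=lambda x,y:(305+x/16-.5,200+y/16-.5)
A=[]
for u in[(335,273),(400,268),(460,262),(527,248),(530,212)]:
    p=ray('scene',g(*u),0.0);A.append(p);print(p.round(4),tor(p).round(4))
d=A[0]-A[3];L=np.linalg.norm(d);t=np.arctan2(d[1],d[0]);print('edge len',L,'dir',t)
n=np.array([np.sin(t),-np.cos(t)]);
ctr=A[3][:2]+.025*d[:2]/L+.025*n;print('ctr',ctr,tor(ctr))
print('board front',w(q,[[-.03,.202,.19],[-.03,-.202,.19],[0,.19,.045],[0,.2,0]]).round(3))
E
python3 m.py
```

```text
rake [ 0.431   0.3579 -0.1822] [[0.3, -0.0], [0.1, 0.0], [-0.8, -0.5], [0.1, 0.1], [-0.5, 0.8], [0.6, -0.3]] toe [[0.598 0.388 0.006]]
rack [ 0.5767 -0.162   0.0756] [[-1.7, 1.3], [1.3, -1.6], [-0.5, -0.7], [-0.2, 0.3], [-0.6, -0.1], [-0.6, 2.2], [0.7, 0.8], [-0.3, 0.5], [2.9, 0.2], [-0.2, -0.7]]
shelf [[1019.47335213  -46.92499204]
 [ 349.80778355  208.06942868]]
spool [0.43003783 0.07000966 0.05      ] can [0.60649178 0.21219728 0.106     ]
ad [ 0.643 -0.118  0.004] 0.07 0.038
ad [ 0.631 -0.135  0.004] 0.056 0.023
ad [ 0.635 -0.162  0.004] 0.058 -0.004
---
[ 0.6457 -0.1198  0.    ] [0.072  0.0368]
[ 0.6399 -0.132   0.    ] [0.0652 0.0251]
[ 0.6349 -0.1437  0.    ] [0.0594 0.0139]
[ 0.6321 -0.1589  0.    ] [ 0.0554 -0.0011]
[ 0.645  -0.1704  0.    ] [ 0.0674 -0.0135]
edge len 0.041418244297574944 dir 1.234890100968884
ctr [ 0.66392038 -0.14358617] [0.08832028 0.01178931]
board front [[ 0.532  0.037  0.19 ]
 [ 0.562 -0.366  0.19 ]
 [ 0.562  0.027  0.045]
 [ 0.562  0.037  0.   ]]
```

```bash
cat > g.py <<'E'
import sys;from h import *
from bench import *
RACK=np.array([.5767,-.162,.0756]);TR=np.array([.0045,0,.009]) # TCP in rake frame
def rot(yaw,lean): # rake-yaw and lean back -> tool rotation
    s,c=np.sin(lean),np.cos(lean)
    return R.from_euler('z',yaw)*R.from_matrix(np.array([[c,0,s],[0,-1,0],[s,0,-c]]))
def state(tr=TR,v=1):
    s=read_state();p,r=np.array(s['ee_pos']),R.from_quat(s['eef_rot'])
    z=r.as_matrix()[:,2];x=r.as_matrix()[:,0];yaw=np.arctan2(x[1],x[0])
    if v:print('t',round(s['time'],2),'tcp',p.round(4),'yaw',round(yaw,3),'lean',round(np.arctan2(np.hypot(*z[:2]),-z[2]),3),'F',np.round(s['ft_force'],1),'w',round(s['width'],4),'q',np.round(s['joint_positions'],2))
    return p,r
def inc(p,r,p2,r2):
    print('  inc',np.r_[(r.inv()*r2).as_rotvec(),r.inv().apply(np.array(p2)-p)].round(4))
def tcp(x,y,z,yaw,lean=.5236):
    p,r=state();inc(p,r,[x,y,z],rot(yaw,lean))
def rake_rack(*poses,tr=TR,lean=.5236): # poses of rake (x,y,z,dyaw) in rack frame
    p,r=state()
    for x,y,z,dy in poses:
        o=w(RACK,[x,y,z])[0];yw=RACK[2]+dy
        inc(p,r,w((o[0],o[1],yw),tr)[0]+[0,0,z],rot(yw,lean))
E
python3 -c "
from g import *
tcp(.43,-.3,.25,.0,.3);tcp(.45,.05,.25,-.18)
q=(.431,.3579,-.1822);print(w(q,TR))"
```

```text
t 0.1 tcp [ 0.1928 -0.5942  0.2218] yaw 0.314 lean 0.001 F [ 0.8 -0.6 -0.4] w 0.0871 q [ 1.23  0.33 -0.06  1.46  0.02  1.35 -0.09]
  inc [-0.0483  0.2978  0.3112  0.3164 -0.2066 -0.0279]
t 0.1 tcp [ 0.1928 -0.5942  0.2218] yaw 0.314 lean 0.001 F [ 0.8 -0.6 -0.4] w 0.0871 q [ 1.23  0.33 -0.06  1.46  0.02  1.35 -0.09]
  inc [-0.1304  0.5132  0.482   0.4435 -0.5334 -0.0275]
[[0.43542551 0.35708463 0.009     ]]
```

{"fn": "play_rows", "kwargs": {"increments": "-0.05 0.3 0.31 0.316 -0.207 -0.028 1;-0.05 0.3 0.31 0.316 -0.207 -0.028 1;-0.05 0.3 0.31 0.316 -0.207 -0.028 1;-0.05 0.3 0.31 0.316 -0.207 -0.028 1;-0.05 0.3 0.31 0.316 -0.207 -0.028 1;-0.05 0.3 0.31 0.316 -0.207 -0.028 1;-0.05 0.3 0.31 0.316 -0.207 -0.028 1;-0.05 0.3 0.31 0.316 -0.207 -0.028 1", "grip_force": 60}}

```text
time: 0.9
ee_pos: [0.4317, -0.2962, 0.2509]
eef_rot: [0.989, 0.003, 0.151, 0.001]
ft_force: [-0.5, -0.2, -0.8]
width: 0.0868
grip_force: 0.0
```

```bash
python3 -c "
from g import *
tcp(.45,.05,.25,-.18)"
```

```text
t 0.9 tcp [ 0.4317 -0.2962  0.2509] yaw 0.006 lean 0.303 F [-0.5 -0.2 -0.8] w 0.0868 q [ 1.01 -0.07 -0.36  1.88 -0.23  1.09 -0.83]
  inc [-0.0719  0.2194  0.1709  0.0191 -0.3461  0.0059]
```

{"fn": "play_rows", "kwargs": {"increments": "-0.07 0.22 0.17 0.018 -0.346 0.006 1;-0.07 0.22 0.17 0.018 -0.346 0.006 1;-0.07 0.22 0.17 0.018 -0.346 0.006 1;-0.07 0.22 0.17 0.018 -0.346 0.006 1;-0.07 0.22 0.17 0.018 -0.346 0.006 1;-0.07 0.22 0.17 0.018 -0.346 0.006 1;-0.07 0.22 0.17 0.018 -0.346 0.006 1;-0.07 0.22 0.17 0.018 -0.346 0.006 1"}}

```text
time: 1.7
ee_pos: [0.4474, 0.0446, 0.2492]
eef_rot: [0.962, -0.087, 0.258, 0.022]
ft_force: [1.6, -0.4, 0.0]
width: 0.0872
grip_force: 0.0
```

```bash
python3 -c "
from g import *
tcp(.4354,.3571,.12,-.182)"
```

```text
t 1.7 tcp [0.4474 0.0446 0.2492] yaw -0.18 lean 0.524 F [ 1.6 -0.4  0. ] w 0.0872 q [ 0.31 -0.48 -0.53  2.22 -0.05  0.85 -1.95]
  inc [-0.0041 -0.0006  0.0015 -0.1234 -0.3051  0.0788]
```

{"fn": "play_rows", "kwargs": {"increments": "0 0 0 -0.123 -0.305 0.079 1;0 0 0 -0.123 -0.305 0.079 1;0 0 0 -0.123 -0.305 0.079 1;0 0 0 -0.123 -0.305 0.079 1;0 0 0 -0.123 -0.305 0.079 1;0 0 0 -0.123 -0.305 0.079 1;0 0 0 -0.123 -0.305 0.079 1;0 0 0 -0.123 -0.305 0.079 1"}}

```text
time: 2.5
ee_pos: [0.4066, 0.3023, 0.1607]
eef_rot: [0.962, -0.085, 0.26, 0.008]
ft_force: [0.0, 1.2, -0.8]
width: 0.0869
grip_force: 0.0
```

```bash
python3 -c "
from g import *;import cv2
tcp(.4354,.3571,.009,-.182);tcp(.4354,.3571,.05,-.182)
c=camera('top');cv2.imwrite('pics/t1.png',cv2.resize(c['color'][150:290,120:300,::-1],None,fx=4,fy=4))"
```

```text
t 2.5 tcp [0.4066 0.3023 0.1607] yaw -0.185 lean 0.526 F [ 0.   1.2 -0.8] w 0.0869 q [ 0.71 -0.5  -1.47  2.1  -0.11  0.76 -2.5 ]
  inc [-0.0327 -0.001  -0.0022 -0.0601 -0.0543  0.1424]
t 2.5 tcp [0.4066 0.3023 0.1607] yaw -0.185 lean 0.526 F [ 0.   1.2 -0.8] w 0.0869 q [ 0.71 -0.5  -1.47  2.1  -0.11  0.76 -2.5 ]
  inc [-0.0327 -0.001  -0.0022 -0.0396 -0.0555  0.1069]
```

View pics/t1.png

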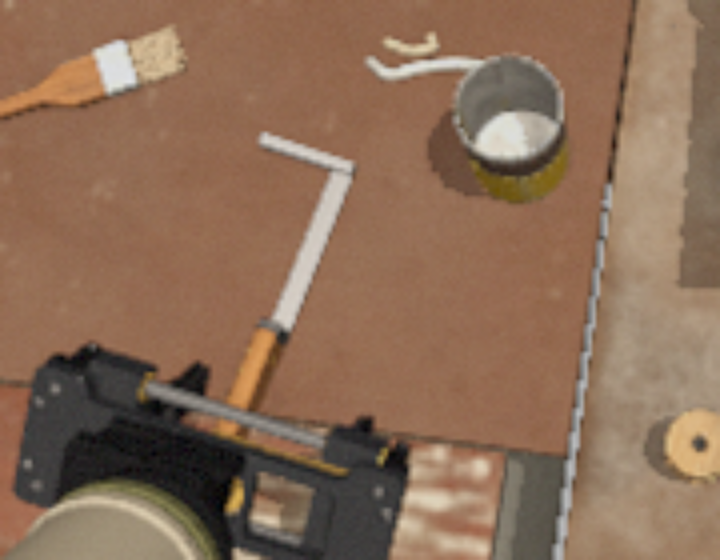

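The picture shows the hand still short of the grip (crop (250,370)), with joints 2, 3 and 7 at their limits. I'll identify the kinematics from the logged states to choose a better configuration, for example the half-turned grasp.

```bash
cat > kin.py <<'E'
import itertools,json;from h import *
D=[([1.234,.333,-.065,1.461,.022,1.35,-.088],[.1928,-.5942,.2218],[.988,.156,0,-.001]),
([1.01,-.07,-.36,1.88,-.23,1.09,-.83],[.4317,-.2962,.2509],[.989,.003,.151,.001]),
([.31,-.48,-.53,2.22,-.05,.85,-1.95],[.4474,.0446,.2492],[.962,-.087,.258,.022]),
([.71,-.5,-1.47,2.1,-.11,.76,-2.5],[.4066,.3023,.1607],[.962,-.085,.26,.008])]
LO=np.array([-2.6,-.5,-1.47,.16,-1.27,.06,-2.6]);HI=np.array([2.6,2.12,1.34,2.42,4.41,2.06,2.6])
def frames(q,sg,o7):
    r=R.identity();out=[]
    for i,(a,s) in enumerate(zip('zyzyzyz',sg)):
        r=r*R.from_euler(a,s*q[i]+(o7 if i==6 else 0));out.append(r)
    return out
def basis(q,sg,o7): # columns: z0, x/z offsets per joint frame
    f=frames(q,sg,o7);M=[np.array([0,0,1.])]
    for i in (1,3,5): M+= [f[i].apply([0,0,1.]),f[i].apply([1.,0,0])]
    return np.array(M).T
def ident():
    best=[]
    for s in itertools.product([1,-1],repeat=4):
        sg=[s[0],1,s[1],1,s[2],1,s[3]]
        for o7 in(0,np.pi/2,-np.pi/2,np.pi):
            e=sum((R.from_quat(d[2]).inv()*frames(d[0],sg,o7)[6]).magnitude() for d in D);best.append((e,sg,o7))
    e,sg,o7=min(best,key=lambda b:b[0])
    A=np.vstack([basis(d[0],sg,o7) for d in D]);b=np.concatenate([d[1] for d in D])
    k=np.linalg.lstsq(np.vstack([A,1e-3*np.eye(7)]),np.r_[b,np.zeros(7)],rcond=None)[0]
    return e,sg,o7,k,(A@k-b)
E0,SG,O7,KK,RES=ident()
def fk(q): return basis(q,SG,O7)@KK,frames(q,SG,O7)[6]
def ik(p,r,q0,wn=.02,nom=None):
    nom=np.array(q0 if nom is None else nom)
    def f(q):
        a,b=fk(q);return np.r_[(a-p)*20,(b.inv()*r).as_rotvec()*5,wn*(q-nom)]
    s=least_squares(f,np.clip(q0,LO+.01,HI-.01),bounds=(LO,HI));a,b=fk(s.x)
    return s.x,np.linalg.norm(a-p),(b.inv()*r).magnitude()
if __name__=='__main__': print(E0,SG,O7,KK.round(3),RES.round(3))
E
python3 kin.py
```

```text
0.0277241559304946 [-1, 1, -1, 1, -1, 1, -1] 1.5707963267948966 [ 0.141  0.41   0.088  0.489 -0.126  0.296  0.101] [ 0.035  0.017 -0.004  0.019  0.006  0.003  0.005  0.029  0.005 -0.014
 -0.017 -0.004]
```

```bash
cat >> g.py <<'E'
def rotf(yaw,lean): return rot(yaw,lean)*R.from_euler('z',np.pi)
def aim(x,y,z,r2):
    p,r=state();inc(p,r,[x,y,z],r2)
E
python3 -c "
from g import *
aim(.46,.15,.25,rot(-.18,.15)*R.from_euler('z',-1.1))"
```

```text
t 2.55 tcp [0.4055 0.3036 0.1607] yaw -0.182 lean 0.526 F [-0.5  0.5 -0.5] w 0.0869 q [ 0.71 -0.5  -1.47  2.1  -0.11  0.76 -2.5 ]
  inc [ 0.1766 -0.3539 -1.0816  0.1151  0.1399 -0.0413]
```

{"fn": "play_rows", "kwargs": {"increments": "0.18 -0.35 -1.08 0.115 0.14 -0.041 1;0.18 -0.35 -1.08 0.115 0.14 -0.041 1;0.18 -0.35 -1.08 0.115 0.14 -0.041 1;0.18 -0.35 -1.08 0.115 0.14 -0.041 1;0.18 -0.35 -1.08 0.115 0.14 -0.041 1;0.18 -0.35 -1.08 0.115 0.14 -0.041 1;0.18 -0.35 -1.08 0.115 0.14 -0.041 1;0.18 -0.35 -1.08 0.115 0.14 -0.041 1"}}

```text
time: 3.35
ee_pos: [0.4605, 0.1485, 0.2492]
eef_rot: [0.903, 0.421, 0.072, 0.042]
ft_force: [0.5, -0.5, -0.3]
width: 0.0868
grip_force: 0.0
```

```bash
python3 -c "
from g import *
aim(.48,.2,.22,rotf(-.18,.15))
s=read_state();print([np.round(s[k],4).tolist() for k in('joint_positions','ee_pos','eef_rot')])"
```

```text
t 3.35 tcp [0.4605 0.1485 0.2492] yaw 0.878 lean 0.166 F [ 0.5 -0.5 -0.3] w 0.0868 q [ 0.29 -0.1  -0.7   1.87  0.02  1.2  -1.12]
  inc [ 0.0248 -0.0055 -2.0908  0.0491 -0.0224  0.0312]
[[0.2893, -0.0959, -0.7023, 1.8709, 0.0201, 1.1988, -1.1202], [0.4605, 0.1485, 0.2492], [0.9034, 0.4208, 0.0716, 0.0419]]
```

{"fn": "play_rows", "kwargs": {"increments": "0.01 0 -1.1 0.049 -0.022 0.03 1;0.01 0 -1.1 0.049 -0.022 0.03 1;0.01 0 -1.1 0.049 -0.022 0.03 1;0.01 0 -1.1 0.049 -0.022 0.03 1;0.01 0 -1.1 0.049 -0.022 0.03 1;0.01 0 -1.1 0.049 -0.022 0.03 1;0.01 0 -1.1 0.049 -0.022 0.03 1;0.01 0 -1.1 0.049 -0.022 0.03 1"}}

```text
time: 4.15
ee_pos: [0.4802, 0.2, 0.2213]
eef_rot: [0.55, 0.831, 0.038, 0.069]
ft_force: [0.5, -0.0, -0.4]
width: 0.087
grip_force: 0.0
```

```bash
python3 -c "
from g import *
aim(.44,.357,.15,rotf(-.18,.15))
s=read_state();print([np.round(s[k],4).tolist() for k in('joint_positions','ee_pos','eef_rot')])"
```

```text
t 4.15 tcp [0.4802 0.2    0.2213] yaw 1.967 lean 0.158 F [ 0.5 -0.  -0.4] w 0.087 q [ 0.25  0.05 -0.8   1.82  0.14  1.16 -0.2 ]
  inc [ 1.750e-02 -3.000e-04 -9.900e-01  1.651e-01  1.500e-02  6.200e-02]
[[0.2457, 0.0455, -0.7998, 1.8222, 0.1379, 1.1632, -0.1965], [0.4802, 0.2, 0.2213], [0.55, 0.8314, 0.0379, 0.0695]]
```

{"fn": "play_rows", "kwargs": {"increments": "0.02 0 -0.99 0.165 0.015 0.062 1;0.02 0 -0.99 0.165 0.015 0.062 1;0.02 0 -0.99 0.165 0.015 0.062 1;0.02 0 -0.99 0.165 0.015 0.062 1;0.02 0 -0.99 0.165 0.015 0.062 1;0.02 0 -0.99 0.165 0.015 0.062 1;0.02 0 -0.99 0.165 0.015 0.062 1;0.02 0 -0.99 0.165 0.015 0.062 1"}}

```text
time: 4.95
ee_pos: [0.4413, 0.3573, 0.1502]
eef_rot: [0.092, 0.993, -0.007, 0.074]
ft_force: [0.2, -0.2, -0.3]
width: 0.0869
grip_force: 0.0
```

```bash
cat > up.py <<'E'
s=open('kin.py').read()
new='''D+=[([0.2893,-0.0959,-0.7023,1.8709,0.0201,1.1988,-1.1202],[0.4605,0.1485,0.2492],[0.9034,0.4208,0.0716,0.0419]),
([0.2457,0.0455,-0.7998,1.8222,0.1379,1.1632,-0.1965],[0.4802,0.2,0.2213],[0.55,0.8314,0.0379,0.0695])]
import os
if os.path.exists('d.json'): D+=json.load(open('d.json'))
LO='''
s=s.replace('LO=',new,1).replace("f[i].apply([1.,0,0])]","f[i].apply([1.,0,0]),f[i].apply([0,1.,0])]").replace('eye(7)','eye(10)').replace('zeros(7)','zeros(10)')
open('kin.py','w').write(s)
E
python3 up.py
cat >> g.py <<'E'
def log():
    import json,os
    s=read_state();d=json.load(open('d.json')) if os.path.exists('d.json') else []
    d.append([np.array(s[k]).tolist() for k in('joint_positions','ee_pos','eef_rot')]);json.dump(d,open('d.json','w'))
E
python3 -c "
from g import *
log();aim(.4354,.3571,.15,rotf(-.182,.5236))"; python3 kin.py
```

```text
t 4.95 tcp [0.4413 0.3573 0.1502] yaw 2.957 lean 0.148 F [ 0.2 -0.2 -0.3] w 0.0869 q [ 0.01  0.35 -1.    1.76  0.47  1.17  0.25]
  inc [-0.0018 -0.3752 -0.0024  0.0057 -0.0012 -0.0007]
0.02793526324861643 [-1, 1, -1, 1, -1, 1, -1] 1.5707963267948966 [ 0.255  0.447  0.002 -0.02   0.495  0.002 -0.022  0.344  0.006 -0.002] [ 0.001  0.     0.    -0.     0.     0.     0.001 -0.001 -0.001 -0.001
  0.001  0.001  0.    -0.     0.     0.    -0.    -0.    -0.     0.
  0.   ]
```

The kinematic model now fits to within about 1 mm. Next I'll check the whole route in small steps from the present joints, with the flipped grasp.

```bash
cat > route.py <<'E'
from g import *;import kin
def route(q,way,flip,ltr=TR,n=12):
    # way: list of (name, rakepose world x,y,z,yaw, lean)
    prev=None
    for name,x,y,z,yaw,lean in way:
        p2=w((x,y,yaw),ltr)[0]+[0,0,z];r2=(rotf if flip else rot)(yaw,lean)
        p1,r1=kin.fk(q);dr=(r1.inv()*r2).as_rotvec();worst=0
        for k in range(1,n+1):
            q,e,a=kin.ik(p1+(p2-p1)*k/n,r1*R.from_rotvec(dr*k/n),q,.002);worst=max(worst,e)
        m=np.minimum(q-kin.LO,kin.HI-q)
        print(f'{name:8s}',q.round(2),'err mm',round(worst*1e3,1),'a',round(a,3),'margin j',m.argmin()+1,round(m.min(),2))
    return q
def rr(name,x,y,z,lean=.5236,dy=0):
    o=w(RACK,[x,y,z])[0];return (name,o[0],o[1],z,RACK[2]+dy,lean)
E
cat > r1.py <<'E'
from route import *
q0=read_state()['joint_positions']
for L in(.52,.4):
  for yf in(-.18,):
    print('lean',L)
    route(q0,[('above',.431,.358,.14,-.182,L),('grasp',.431,.358,0,-.182,L),('lift',.431,.358,.14,-.182,L),
    ('mid',.40,.05,.14,-.1,L),rr('front',-.19,-.095,.1,L),rr('low',-.19,-.095,.003,L),rr('in',-.025,-.095,.003,L),rr('slide',-.025,-.03,.003,L),
    rr('drag',-.205,-.03,.003,L),rr('up',-.205,-.03,.14,L),('mid',.40,.05,.14,-.1,L),('back',.431,.358,.14,-.18,L),('down',.431,.358,0,-.18,L)],1)
E
python3 r1.py
```

```text
lean 0.52
above    [-0.17  0.22 -0.97  1.96  0.8   1.06 -0.14] err mm 0.0 a 0.0 margin j 4 0.46
grasp    [-0.32  0.47 -0.83  2.06  1.13  0.96 -0.48] err mm 0.0 a 0.0 margin j 4 0.36
lift     [-0.17  0.22 -0.97  1.96  0.8   1.06 -0.14] err mm 0.0 a 0.0 margin j 4 0.46
mid      [ 0.34 -0.5  -0.62  2.42 -0.15  0.67  1.27] err mm 3.7 a 0.02 margin j 2 0.0
front    [-0.26 -0.25  0.99  2.31 -0.29  0.63  2.6 ] err mm 5.7 a 0.0 margin j 7 0.0
low      [-0.63 -0.2   1.34  2.42 -0.27  0.39  2.6 ] err mm 24.9 a 0.072 margin j 3 0.0
in       [ 1.    0.38 -0.54  2.04 -0.29  0.34  2.43] err mm 28.1 a 0.0 margin j 7 0.17
slide    [ 0.88  0.31 -0.53  2.13 -0.29  0.28  2.31] err mm 0.0 a 0.0 margin j 6 0.22
drag     [ 2.13  0.28 -1.47  2.42 -0.26  0.34  2.6 ] err mm 2.3 a 0.005 margin j 3 0.0
up       [ 2.18  0.02 -1.47  2.1  -0.44  0.9   2.6 ] err mm 40.7 a 0.193 margin j 3 0.0
mid      [ 0.34 -0.5  -0.62  2.42 -0.15  0.67  1.27] err mm 4.4 a 0.02 margin j 2 0.0
back     [ 0.73 -0.5  -1.47  2.08 -0.21  0.7   0.73] err mm 35.0 a 0.129 margin j 2 0.0
down     [ 0.71 -0.5  -1.47  2.32 -0.52  0.42  1.02
[... 469 characters left out ...]
 7 0.04
low      [-0.66 -0.07  1.34  2.38 -0.35  0.46  2.6 ] err mm 21.5 a 0.069 margin j 3 0.0
in       [ 0.57  0.35 -0.1   1.98 -0.36  0.49  2.42] err mm 5.1 a 0.0 margin j 7 0.18
slide    [ 0.45  0.29 -0.1   2.07 -0.32  0.44  2.27] err mm 0.0 a 0.0 margin j 7 0.33
drag     [ 1.7   0.09 -1.1   2.37 -0.4   0.45  2.6 ] err mm 0.0 a 0.0 margin j 7 0.0
up       [ 0.86 -0.25 -0.23  2.28 -0.42  0.84  2.51] err mm 9.6 a 0.0 margin j 7 0.09
mid      [ 0.64 -0.5  -0.8   2.35 -0.35  0.78  1.51] err mm 0.0 a 0.0 margin j 2 0.0
back     [ 0.81 -0.5  -1.47  2.05 -0.35  0.78  0.88] err mm 37.1 a 0.138 margin j 3 0.0
down     [ 0.76 -0.5  -1.47  2.3  -0.62  0.5   1.12] err mm 103.6 a 0.243 margin j 2 0.0
```

```bash
cat > r2.py <<'E'
from route import *
rng=np.random.default_rng(0);mid=(kin.LO+kin.HI)/2;rngw=(kin.HI-kin.LO)/2
def best(p,r,n=14):
    out=[]
    for _ in range(n):
        q0=rng.uniform(kin.LO,kin.HI)
        def f(q):
            a,b=kin.fk(q);u=np.abs(q-mid)/rngw
            return np.r_[(a-p)*50,(b.inv()*r).as_rotvec()*10,.02*np.maximum(u-.8,0)*10]
        s=least_squares(f,q0,bounds=(kin.LO,kin.HI));q=s.x;a,b=kin.fk(q)
        if np.linalg.norm(a-p)<.003 and (b.inv()*r).magnitude()<.02: out.append((np.min(1-np.abs(q-mid)/rngw),q))
    return max(out,key=lambda t:t[0]) if out else None
tr=np.array([-.008,0,.009])
def test(name,x,y,z,yaw,L):
    for fl in(0,1):
        p=w((x,y,yaw),tr)[0]+[0,0,z];b=best(p,(rotf if fl else rot)(yaw,L))
        print(f'{name:12s} L{L} flip{fl}',None if b is None else (round(b[0],2),b[1].round(2)))
for L in(.3,.5):
    test('grasp',.431,.358,0,-.182,L)
    for dy in(0,.4):
        test(f'in {dy}',*rr('',-.025,-.095,.003,L,dy)[1:])
        test(f'drag {dy}',*rr('',-.205,-.03,.003,L,dy)[1:])
        test(f'drag right{dy}',*rr('',-.205,-.12,.003,L,dy)[1:])
E
time python3 r2.py
```

```text
grasp        L0.3 flip0 (np.float64(0.12), array([-1.88,  0.62,  1.14,  2.04, -0.46,  0.7 , -2.29]))
grasp        L0.3 flip1 (np.float64(0.39), array([-0.21,  0.47, -0.86,  1.98,  0.83,  0.91, -0.15]))
in 0         L0.3 flip0 (np.float64(0.45), array([ 1.04,  0.45, -0.68,  1.91,  0.23,  0.61, -1.22]))
in 0         L0.3 flip1 (np.float64(0.34), array([ 1.25,  0.56, -0.96,  1.91,  0.5 ,  0.67,  1.72]))
drag 0       L0.3 flip0 (np.float64(0.08), array([ 1.75,  0.12, -1.19,  2.33, -0.14,  0.53, -0.81]))
drag 0       L0.3 flip1 (np.float64(0.08), array([ 1.78,  0.13, -1.23,  2.33, -0.11,  0.53,  2.31]))
drag right0  L0.3 flip0 (np.float64(0.22), array([ 1.79,  0.35, -1.13,  2.18,  0.18,  0.6 , -0.92]))
drag right0  L0.3 flip1 (np.float64(0.17), array([ 1.85,  0.4 , -1.21,  2.18,  0.28,  0.62,  2.15]))
in 0.4       L0.3 flip0 (np.float64(0.45), array([ 1.19,  0.57, -0.84,  1.82,  0.25,  0.74, -0.79]))
in 0.4       L0.3 flip1 (np.float64(0.2), array([ 1.42,  0.79, -1.19,  1.82,  0.65,  0.86,  2.08]))
drag 0.4     L0.3 flip0 (np.float64(0.16), array([ 1.78,  0.27, -1.19,  2.24, -0.02,  0.65,
[... 999 characters left out ...]
 2.12,  0.51, -1.35,  2.26,  0.22,  0.45,  2.34]))
in 0.4       L0.5 flip0 (np.float64(0.32), array([ 1.08,  0.48, -0.55,  1.91, -0.36,  0.6 , -0.21]))
in 0.4       L0.5 flip1 (np.float64(0.14), array([ 1.59,  0.84, -1.24,  1.9 ,  0.57,  0.69,  2.24]))
drag 0.4     L0.5 flip0 (np.float64(0.11), array([ 1.94,  0.33, -1.19,  2.29, -0.31,  0.59, -0.06]))
drag 0.4     L0.5 flip1 (np.float64(0.0), array([ 2.14,  0.62, -1.47,  2.29,  0.27,  0.61,  2.6 ]))
drag right0.4 L0.5 flip0 (np.float64(0.27), array([ 1.77,  0.42, -0.93,  2.12, -0.25,  0.68,  0.  ]))
drag right0.4 L0.5 flip1 (np.float64(0.04), array([ 0.11,  0.4 ,  0.93,  2.19, -1.06,  0.98, -2.5 ]))
real	0m56.968s
user	0m57.557s
sys	0m0.076s
```

```bash
cat > r3.py <<'E'
from route import *
q0=read_state()['joint_positions'];tr=np.array([-.008,0,.009])
L=.3
for xs,yd,ye,de in((-.18,-.03,-.03,0),(-.18,-.03,-.05,.3)):
    print(xs,yd)
    route(q0,[('above',.431,.358,.14,-.182,L),('grasp',.431,.358,0,-.182,L),('lift',.45,.33,.30,-.182,L),
    ('mid1',.50,.16,.30,-.18,L),('mid',.50,.0,.30,-.1,L),('mid2',.48,-.18,.30,.0,L),rr('front',-.18,-.10,.25,L),rr('low',-.18,-.10,.003,L),rr('in',-.025,-.095,.003,L),rr('slide',-.025,yd,.003,L),
    rr('drag1',-.10,yd,.003,L),rr('drag',-.205,ye,.003,L,de),rr('up',-.205,ye,.3,L,de),('mid2',.48,-.18,.30,.0,L),('mid',.50,.0,.30,-.1,L),('mid1',.50,.16,.30,-.18,L),('back',.431,.358,.14,-.18,L),('down',.431,.358,0,-.18,L)],1,tr)
E
python3 r3.py
```

```text
-0.18 -0.03
above    [-0.05  0.26 -1.    1.87  0.57  1.09  0.1 ] err mm 0.0 a 0.0 margin j 3 0.47
grasp    [-0.2   0.47 -0.87  1.98  0.84  0.91 -0.16] err mm 0.0 a 0.0 margin j 4 0.44
lift     [ 0.1   0.07 -1.02  1.66  0.34  1.32  0.41] err mm 0.0 a 0.0 margin j 3 0.45
mid1     [ 0.3  -0.13 -0.75  1.79  0.1   1.21  0.91] err mm 0.0 a 0.0 margin j 2 0.37
mid      [ 0.4  -0.22 -0.46  1.88 -0.05  1.17  1.43] err mm 0.0 a 0.0 margin j 2 0.28
mid2     [ 0.52 -0.17 -0.15  1.85 -0.14  1.18  1.97] err mm 0.0 a 0.0 margin j 2 0.33
front    [ 0.61 -0.16  0.04  1.95 -0.21  1.14  2.37] err mm 0.0 a 0.0 margin j 7 0.23
low      [ 0.65  0.15  0.01  2.22 -0.37  0.58  2.6 ] err mm 0.0 a 0.0 margin j 7 0.0
in       [ 0.45  0.36  0.    1.94 -0.27  0.6   2.3 ] err mm 0.0 a 0.0 margin j 7 0.3
slide    [ 0.34  0.3  -0.    2.03 -0.23  0.55  2.16] err mm 0.0 a 0.0 margin j 4 0.39
drag1    [ 0.41  0.18 -0.    2.18 -0.27  0.53  2.27] err mm 0.0 a 0.0 margin j 4 0.24
drag     [ 0.52  0.01  0.04  2.38 -0.35  0.54  2.48] err mm 0.0 a 0.0 margin j 4 0.04
up       [ 0.56 -0.34 -0.01  1.99 -0.19  1.26  2.24] err m
[... 1319 characters left out ...]
j 4 0.39
drag1    [ 0.41  0.18 -0.    2.18 -0.27  0.53  2.27] err mm 0.0 a 0.0 margin j 4 0.24
drag     [ 1.76  0.27 -1.15  2.23 -0.01  0.63  2.6 ] err mm 0.0 a 0.0 margin j 7 0.0
up       [ 2.12  0.03 -1.47  1.69 -0.21  1.47  2.6 ] err mm 30.2 a 0.171 margin j 3 0.0
mid2     [ 1.84 -0.39 -1.16  1.81 -0.56  1.28  2.35] err mm 0.0 a 0.0 margin j 2 0.11
mid      [ 1.39 -0.5  -1.1   1.85 -0.52  1.25  1.85] err mm 0.0 a 0.0 margin j 2 0.0
mid1     [ 1.19 -0.5  -1.27  1.77 -0.41  1.24  1.35] err mm 0.0 a 0.0 margin j 2 0.0
back     [ 0.85 -0.5  -1.47  2.02 -0.43  0.86  0.95] err mm 37.3 a 0.144 margin j 2 0.0
down     [ 0.78 -0.5  -1.47  2.28 -0.67  0.57  1.15] err mm 101.2 a 0.248 margin j 3 0.0
```

A lean of 0.3 with the flipped grasp works for the whole route. First I'll move above the grasp.

```bash
sed -i 's/^def rake_rack/TR=np.array([-.008,0,.009])\ndef rake_rack/; s/,tr=TR,lean=.5236): # poses/,tr=TR,lean=.3): # poses/' g.py
cat >> g.py <<'E'
def rk(x,y,z,yaw,lean=.3): # rake pose in world
    p,r=state();inc(p,r,w((x,y,yaw),TR)[0]+[0,0,z],rotf(yaw,lean))
def rr(x,y,z,dy=0,lean=.3):
    o=w(RACK,[x,y,z])[0];rk(o[0],o[1],z,RACK[2]+dy,lean)
def where():
    s=read_state();p=np.array(s['ee_pos']);r=R.from_quat(s['eef_rot'])*R.from_euler('z',np.pi);x=r.as_matrix()[:,0];yaw=np.arctan2(x[1],x[0])
    o=w((p[0],p[1],yaw),[-TR[0],0,0])[0];d=o[:2]-RACK[:2];c,sn=np.cos(RACK[2]),np.sin(RACK[2])
    print('rake in rack',np.round([c*d[0]+sn*d[1],-sn*d[0]+c*d[1],p[2]-TR[2],yaw-RACK[2]],4),'world',o[:2].round(4))
E
python3 -c "
from g import *
rk(.431,.358,.07,-.182)
rk(.431,.358,0,-.182)"
```

```text
t 4.95 tcp [0.4413 0.3573 0.1502] yaw 2.957 lean 0.148 F [ 0.2 -0.2 -0.3] w 0.0869 q [ 0.01  0.35 -1.    1.76  0.47  1.17  0.25]
  inc [-0.0016 -0.1516 -0.0025  0.0286 -0.0011  0.0677]
t 4.95 tcp [0.4413 0.3573 0.1502] yaw 2.957 lean 0.148 F [ 0.2 -0.2 -0.3] w 0.0869 q [ 0.01  0.35 -1.    1.76  0.47  1.17  0.25]
  inc [-0.0016 -0.1516 -0.0025  0.0389 -0.0011  0.137 ]
```

{"fn": "play_rows", "kwargs": {"increments": "0 -0.08 0 0.028 -0.001 0.04 1;0 -0.15 0 0.028 -0.001 0.068 1;0 -0.152 0 0.032 -0.001 0.09 1;0 -0.152 0 0.036 -0.001 0.112 1;0 -0.152 0 0.038 -0.001 0.128 1;0 -0.152 0 0.039 -0.001 0.137 1;0 -0.152 0 0.039 -0.001 0.137 1"}}

```text
time: 5.65
ee_pos: [0.4233, 0.3589, 0.0085]
eef_rot: [0.093, 0.984, -0.015, 0.149]
ft_force: [0.3, -0.2, -0.0]
width: 0.087
grip_force: 0.0
```

```bash
python3 -c "
from g import *
rk(.431,.358,0,-.182);where()"
```

```text
t 5.65 tcp [0.4233 0.3589 0.0085] yaw 2.953 lean 0.3 F [ 0.3 -0.2 -0. ] w 0.087 q [-0.21  0.47 -0.86  1.98  0.83  0.91 -0.16]
  inc [-0.0031 -0.0001 -0.0068  0.0001  0.0005 -0.0005]
rake in rack [-1.059e-01  5.289e-01 -5.000e-04 -2.647e-01] world [0.4312 0.3574]
```

Close the grip and lift a little.

{"fn": "play_rows", "kwargs": {"increments": "0 0 0 0 0 0 0;0 0 0 0 0 0 0;0 0 0 0 0 0 0;0 0 0 0 0 0 0;0 0 0 0 0 0 0;0 0 0 0 0 0 0;0 0 0 0 0 0 0;0 0 0 0 0 0 0", "grip_force": 60}}

```text
time: 6.45
ee_pos: [0.424, 0.3593, 0.0096]
eef_rot: [0.093, 0.984, -0.014, 0.149]
ft_force: [0.4, -0.1, -0.8]
width: 0.0311
grip_force: 0.0
```

```bash
python3 -c "
from g import *
rk(.431,.358,.06,-.182)"
```

```text
t 6.45 tcp [0.424  0.3593 0.0096] yaw 2.953 lean 0.301 F [ 0.4 -0.1 -0.8] w 0.0311 q [-0.21  0.47 -0.86  1.98  0.83  0.91 -0.16]
  inc [-0.0018  0.0011 -0.0066 -0.0167  0.     -0.057 ]
```

{"fn": "play_rows", "kwargs": {"increments": "0 0 0 0 0 0 0;0 0 0 0 0 0 0;0 0 0 0 0 0 0;0 0 0 0 0 0 0;0 0 0 0 0 0 0;0 0 0 -0.006 0 -0.019 0;0 0 0 -0.012 0 -0.038 0;0 0 0 -0.017 0 -0.057 0"}}

```text
time: 7.25
ee_pos: [0.4231, 0.3591, 0.0694]
eef_rot: [0.093, 0.984, -0.014, 0.149]
ft_force: [0.5, -0.2, -0.8]
width: 0.0144
grip_force: 60.0
```

```bash
python3 -c "
from g import *;import cv2
rk(.45,.32,.33,-.182);print(read_state()['grip_force'])
c=camera('scene');cv2.imwrite('pics/s2.png',cv2.resize(c['color'][180:330,150:350,::-1],None,fx=4,fy=4,interpolation=cv2.INTER_CUBIC))"
```

```text
t 7.25 tcp [0.4231 0.3591 0.0694] yaw 2.953 lean 0.3 F [ 0.5 -0.2 -0.8] w 0.0144 q [-0.14  0.37 -0.93  1.94  0.71  0.99 -0.05]
  inc [-0.0026  0.0004 -0.0064 -0.1044 -0.0335 -0.2499]
59.98402311466634
```

View pics/s2.png

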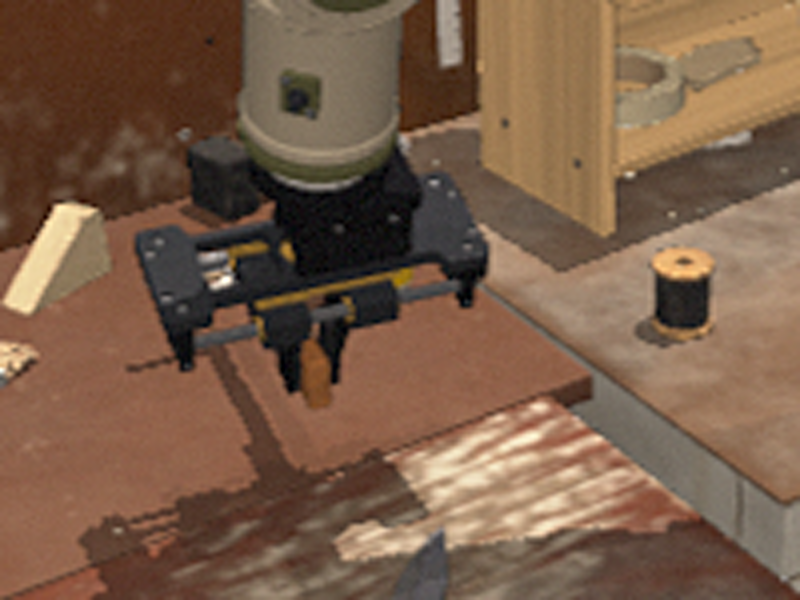

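The rake is held at crop (315,375), and the adapter's sliver is still visible at (735,138). Now I'll lift and carry it.

{"fn": "play_rows", "kwargs": {"increments": "0 0 0 -0.026 -0.008 -0.062 0;0 0 0 -0.07 -0.022 -0.165 0;0 0 0 -0.104 -0.034 -0.25 0;0 0 0 -0.104 -0.034 -0.25 0;0 0 0 -0.104 -0.034 -0.25 0;0 0 0 -0.104 -0.034 -0.25 0;0 0 0 -0.104 -0.034 -0.25 0"}}

```text
time: 8.0
ee_pos: [0.4429, 0.3214, 0.3417]
eef_rot: [0.094, 0.984, -0.013, 0.151]
ft_force: [0.2, -0.9, -2.5]
width: 0.0147
grip_force: 60.0
```

```bash
python3 -c "
from g import *
rk(.50,.16,.33,-.18);rk(.48,.0,.33,-.1)"
```

```text
t 8.0 tcp [0.4429 0.3214 0.3417] yaw 2.95 lean 0.305 F [ 0.2 -0.9 -2.5] w 0.0147 q [ 0.13  0.03 -1.02  1.61  0.3   1.37  0.46]
  inc [-0.0002  0.0051 -0.0109 -0.0743 -0.1478  0.0258]
t 8.0 tcp [0.4429 0.3214 0.3417] yaw 2.95 lean 0.305 F [ 0.2 -0.9 -2.5] w 0.0147 q [ 0.13  0.03 -1.02  1.61  0.3   1.37  0.46]
  inc [-0.0241  0.0052 -0.0873 -0.0846 -0.3093  0.0286]
```

{"fn": "play_rows", "kwargs": {"increments": "0 0 -0.01 -0.037 -0.04 0.012 0;0 0 -0.01 -0.06 -0.085 0.02 0;0 0 -0.01 -0.074 -0.13 0.026 0;0 0 -0.03 -0.078 -0.175 0.027 0;-0.01 0 -0.05 -0.081 -0.22 0.028 0;-0.02 0.005 -0.07 -0.083 -0.265 0.028 0;-0.024 0.005 -0.087 -0.085 -0.309 0.029 0;-0.024 0.005 -0.087 -0.085 -0.309 0.029 0"}}

```text
time: 8.8
ee_pos: [0.4703, -0.0056, 0.3337]
eef_rot: [0.053, 0.988, -0.009, 0.145]
ft_force: [0.3, 1.3, -1.5]
width: 0.0144
grip_force: 60.0
```

```bash
python3 -c "
from g import *
rk(.48,-.18,.33,-.03);rr(-.18,-.10,.30,-.12)"
```

```text
t 8.8 tcp [ 0.4703 -0.0056  0.3337] yaw 3.035 lean 0.292 F [ 0.3  1.3 -1.5] w 0.0144 q [ 0.45 -0.28 -0.46  1.86 -0.09  1.24  1.46]
  inc [-0.0257 -0.0077 -0.073  -0.0208 -0.173   0.0013]
t 8.8 tcp [ 0.4703 -0.0056  0.3337] yaw 3.035 lean 0.292 F [ 0.3  1.3 -1.5] w 0.0144 q [ 0.45 -0.28 -0.46  1.86 -0.09  1.24  1.46]
  inc [-0.0215 -0.0077 -0.0592  0.0498 -0.2756  0.0118]
```

{"fn": "play_rows", "kwargs": {"increments": "-0.01 -0.008 -0.02 -0.01 -0.045 0 0;-0.02 -0.008 -0.04 -0.015 -0.09 0 0;-0.02 -0.008 -0.06 -0.015 -0.135 0 0;-0.02 -0.008 -0.06 -0.01 -0.18 0 0;-0.022 -0.008 -0.06 0.005 -0.225 0.003 0;-0.022 -0.008 -0.06 0.03 -0.26 0.008 0;-0.022 -0.008 -0.06 0.05 -0.276 0.012 0;-0.022 -0.008 -0.06 0.05 -0.276 0.012 0"}}

```text
time: 9.6
ee_pos: [0.3974, -0.2713, 0.3072]
eef_rot: [0.02, 0.989, -0.001, 0.149]
ft_force: [1.1, 0.0, -1.6]
width: 0.0146
grip_force: 60.0
```

```bash
python3 -c "
from g import *
where()
rr(-.185,-.10,.05,-.12);rr(-.185,-.10,.003,-.12)"
```

```text
rake in rack [-0.1791 -0.0963  0.2982 -0.117 ] world [ 0.4054 -0.2716]
t 9.6 tcp [ 0.3974 -0.2713  0.3072] yaw 3.1 lean 0.299 F [ 1.1  0.  -1.6] w 0.0146 q [ 0.63 -0.21 -0.01  1.89 -0.18  1.22  2.2 ]
  inc [ 0.0043 -0.0013  0.0029  0.0782 -0.0051  0.2356]
t 9.6 tcp [ 0.3974 -0.2713  0.3072] yaw 3.1 lean 0.299 F [ 1.1  0.  -1.6] w 0.0146 q [ 0.63 -0.21 -0.01  1.89 -0.18  1.22  2.2 ]
  inc [ 0.0043 -0.0013  0.0029  0.0921 -0.0053  0.2805]
```

The toe would come down onto the board at x=-0.185, so I'll back off first.

```bash
python3 -c "
from g import *
rr(-.222,-.105,.28,-.12);rr(-.222,-.105,.10,-.12);rr(-.185,-.105,.04,-.12)"
```

```text
t 9.6 tcp [ 0.3974 -0.2713  0.3072] yaw 3.1 lean 0.299 F [ 1.1  0.  -1.6] w 0.0146 q [ 0.63 -0.21 -0.01  1.89 -0.18  1.22  2.2 ]
  inc [ 0.0043 -0.0013  0.0029  0.0451 -0.0136  0.0051]
t 9.6 tcp [ 0.3974 -0.2713  0.3072] yaw 3.1 lean 0.299 F [ 1.1  0.  -1.6] w 0.0146 q [ 0.63 -0.21 -0.01  1.89 -0.18  1.22  2.2 ]
  inc [ 0.0043 -0.0013  0.0029  0.0981 -0.0142  0.1771]
t 9.6 tcp [ 0.3974 -0.2713  0.3072] yaw 3.1 lean 0.299 F [ 1.1  0.  -1.6] w 0.0146 q [ 0.63 -0.21 -0.01  1.89 -0.18  1.22  2.2 ]
  inc [ 0.0043 -0.0013  0.0029  0.0806 -0.0101  0.2453]
```

{"fn": "play_rows", "kwargs": {"increments": "0.004 0 0 0.045 -0.014 0.005 0;0.004 0 0 0.055 -0.014 0.04 0;0.004 0 0 0.069 -0.014 0.083 0;0.004 0 0 0.082 -0.014 0.125 0;0.004 0 0 0.095 -0.014 0.167 0;0.004 0 0 0.098 -0.014 0.177 0;0.004 0 0 0.09 -0.012 0.21 0;0.004 0 0 0.081 -0.01 0.245 0"}}

```text
time: 10.4
ee_pos: [0.3981, -0.2793, 0.0533]
eef_rot: [0.018, 0.988, -0.005, 0.152]
ft_force: [0.5, -1.1, -0.8]
width: 0.0143
grip_force: 60.0
```

```bash
python3 -c "
from g import *;import cv2
rr(-.185,-.105,.003,-.10);where()
c=camera('scene');cv2.imwrite('pics/s3.png',cv2.resize(c['color'][130:280,250:450,::-1],None,fx=4,fy=4,interpolation=cv2.INTER_CUBIC))"
```

```text
t 10.4 tcp [ 0.3981 -0.2793  0.0533] yaw 3.107 lean 0.306 F [ 0.5 -1.1 -0.8] w 0.0143 q [ 0.61  0.05  0.03  2.22 -0.29  0.63  2.39]
  inc [-0.0074  0.006  -0.01    0.0181 -0.0012  0.0376]
rake in rack [-0.179  -0.1044  0.0443 -0.1105] world [ 0.4061 -0.2796]
```

View pics/s3.png

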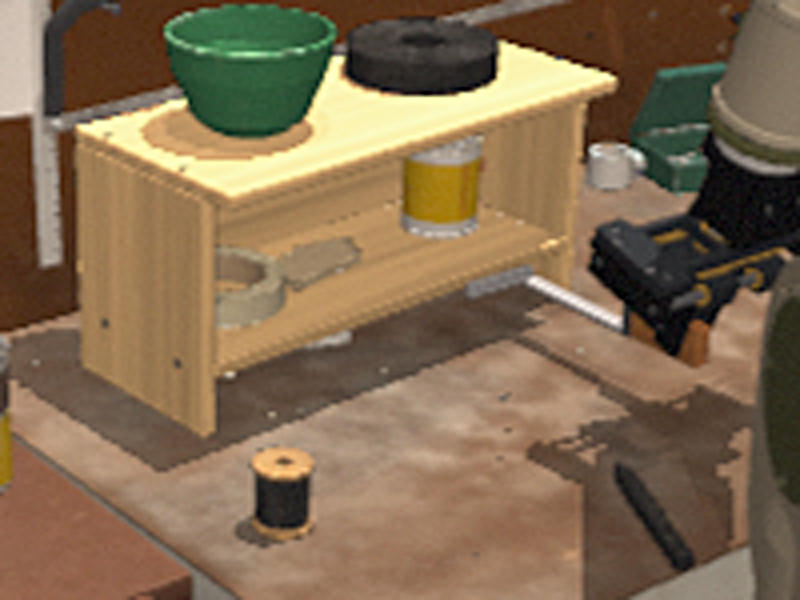

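The picture shows the rake's toe just in front of the shelf at crop (500,282), stem to (620,320), and the adapter sliver at (330,338). Next I lower the rake, then insert it.

{"fn": "play_rows", "kwargs": {"increments": "-0.004 0.003 -0.005 0.012 -0.001 0.02 0;-0.007 0.006 -0.01 0.018 -0.001 0.037 0;-0.007 0.006 -0.01 0.018 -0.001 0.037 0"}}

```text
time: 10.75
ee_pos: [0.3906, -0.2793, 0.0113]
eef_rot: [0.012, 0.989, -0.001, 0.148]
ft_force: [-0.3, -0.2, -0.3]
width: 0.0146
grip_force: 60.0
```

```bash
python3 -c "
from g import *;import cv2
where();rr(-.10,-.105,.003,-.05);rr(-.025,-.105,.003,0)
for n,x0,y0 in(('scene',340,180),):
    c=camera(n);im=np.ascontiguousarray(c['color'][...,::-1])
    s=read_state()
    p=w((.5767,-.162,.0756),[-.025,0,0])
    cv2.imwrite('pics/s4.png',cv2.resize(im[185:235,310:410],None,fx=8,fy=8,interpolation=cv2.INTER_CUBIC))
"
```

```text
rake in rack [-0.1864 -0.1037  0.0023 -0.0999] world [ 0.3986 -0.2795]
t 10.75 tcp [ 0.3906 -0.2793  0.0113] yaw 3.117 lean 0.297 F [-0.3 -0.2 -0.3] w 0.0146 q [ 0.62  0.13  0.03  2.25 -0.35  0.55  2.48]
  inc [-0.0124 -0.0033 -0.0477 -0.0826  0.0069  0.0245]
t 10.75 tcp [ 0.3906 -0.2793  0.0113] yaw 3.117 lean 0.297 F [-0.3 -0.2 -0.3] w 0.0146 q [ 0.62  0.13  0.03  2.25 -0.35  0.55  2.48]
  inc [-0.0271 -0.0032 -0.0955 -0.154   0.0139  0.0464]
```

View pics/s4.png

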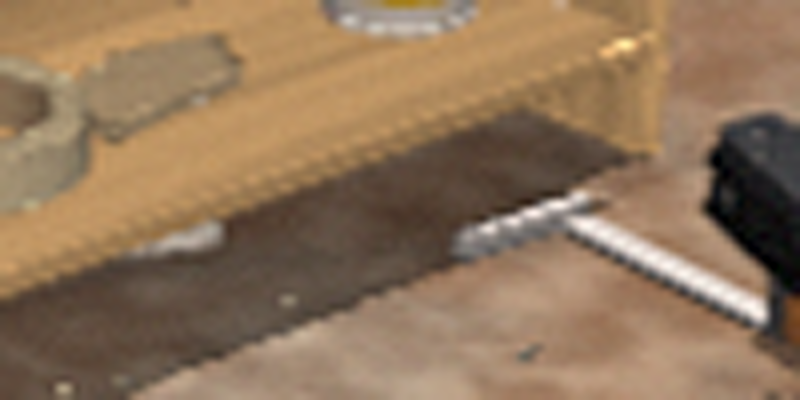

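```bash
python3 -c "
from g import *
o=w(RACK,[-.1864,-.1037,0])[0]
print(proj('scene',w((o[0],o[1],RACK[2]-.1),[[.155,.06,.0143],[.155,.06,.0023],[.163,-.007,.0143],[.163,.06,.0143]]) ), [(310+x/8-.4,185+y/8-.4) for x,y in((458,240),(462,258),(590,195),(455,235))])
print(proj('scene',w(RACK,[[0,0,.045],[0,-.15,.045],[0,.1,.045],[0,-.19,0]])))"
```

```text
[[368.43212822 214.34648562]
 [368.22216921 217.70567456]
 [382.3580144  208.51015253]
 [366.77770105 213.46087737]] [(366.85, 214.6), (367.35, 216.85), (383.35, 208.975), (366.475, 213.975)]
[[349.81403352 208.07484469]
 [381.9955599  195.81986729]
 [326.45982409 216.96831063]
 [389.06999286 204.92059718]]
```

{"fn": "play_rows", "kwargs": {"increments": "-0.003 0 -0.012 -0.02 0.002 0.006 0;-0.006 0 -0.024 -0.041 0.004 0.012 0;-0.01 -0.002 -0.036 -0.062 0.006 0.018 0;-0.012 -0.003 -0.048 -0.083 0.007 0.025 0;-0.016 -0.003 -0.06 -0.101 0.009 0.03 0;-0.02 -0.003 -0.072 -0.119 0.011 0.036 0;-0.02 -0.003 -0.072 -0.119 0.011 0.036 0"}}

```text
time: 11.5
ee_pos: [0.5182, -0.2712, 0.0147]
eef_rot: [-0.026, 0.988, 0.003, 0.151]
ft_force: [-0.0, -0.1, -1.6]
width: 0.0145
grip_force: 60.0
```

```bash
python3 -c "
from g import *
where();rr(-.027,-.105,.002,0);rr(-.027,-.03,.002,0)"
```

```text
rake in rack [-0.0586 -0.1047  0.0057 -0.0218] world [ 0.5262 -0.2708]
t 11.5 tcp [ 0.5182 -0.2712  0.0147] yaw -3.088 lean 0.304 F [-0.  -0.1 -1.6] w 0.0145 q [ 0.5   0.31 -0.    2.01 -0.29  0.58  2.34]
  inc [-0.0089  0.0038 -0.0208 -0.0291  0.0002  0.013 ]
t 11.5 tcp [ 0.5182 -0.2712  0.0147] yaw -3.088 lean 0.304 F [-0.  -0.1 -1.6] w 0.0145 q [ 0.5   0.31 -0.    2.01 -0.29  0.58  2.34]
  inc [-0.0089  0.0038 -0.0208 -0.0275  0.0752  0.0123]
```

{"fn": "play_rows", "kwargs": {"increments": "-0.004 0.002 -0.01 -0.01 0 0.005 0;-0.009 0.004 -0.02 -0.02 0 0.009 0;-0.009 0.004 -0.02 -0.029 0 0.013 0;-0.009 0.004 -0.02 -0.029 0 0.013 0"}}

```text
time: 11.9
ee_pos: [0.5485, -0.2707, 0.0097]
eef_rot: [-0.036, 0.988, 0.006, 0.149]
ft_force: [1.2, -0.1, 1.1]
width: 0.0149
grip_force: 60.0
```

```bash
python3 -c "
from g import *
where();rr(-.026,-.035,.002,0)"
```

```text
rake in rack [-0.0283 -0.1062  0.0007 -0.0033] world [ 0.5565 -0.2701]
t 11.9 tcp [ 0.5485 -0.2707  0.0097] yaw -3.069 lean 0.299 F [ 1.2 -0.1  1.1] w 0.0149 q [ 0.47  0.37 -0.    1.94 -0.28  0.59  2.33]
  inc [-0.0006 -0.0008 -0.0031 -0.0024  0.0712 -0.0006]
```

{"fn": "play_rows", "kwargs": {"increments": "0 0 -0.003 -0.002 0.012 -0.001 0;0 0 -0.003 -0.002 0.024 -0.001 0;0 0 -0.003 -0.002 0.036 -0.001 0;0 0 -0.003 -0.002 0.048 -0.001 0;0 0 -0.003 -0.002 0.06 -0.001 0;0 0 -0.003 -0.002 0.071 -0.001 0;0 0 -0.003 -0.002 0.071 -0.001 0"}}

```text
time: 12.6
ee_pos: [0.5427, -0.1972, 0.0103]
eef_rot: [-0.038, 0.988, 0.006, 0.148]
ft_force: [-1.2, 0.5, 0.8]
width: 0.0149
grip_force: 60.0
```

```bash
python3 -c "
from g import *;import cv2
where();rr(-.1,-.035,.002,0);rr(-.21,-.035,.002,0)
c=camera('scene');im=c['color'][...,::-1]
cv2.imwrite('pics/s5.png',cv2.resize(im[180:240,300:420],None,fx=6,fy=6,interpolation=cv2.INTER_CUBIC))
"
```

```text
rake in rack [-0.0286 -0.0326  0.0013  0.0016] world [ 0.5506 -0.1966]
t 12.6 tcp [ 0.5427 -0.1972  0.0103] yaw -3.064 lean 0.297 F [-1.2  0.5  0.8] w 0.0149 q [ 0.35  0.3  -0.01  2.04 -0.23  0.54  2.17]
  inc [ 0.0016 -0.0035  0.0016  0.0681 -0.0023 -0.0216]
t 12.6 tcp [ 0.5427 -0.1972  0.0103] yaw -3.064 lean 0.297 F [-1.2  0.5  0.8] w 0.0149 q [ 0.35  0.3  -0.01  2.04 -0.23  0.54  2.17]
  inc [ 0.0016 -0.0035  0.0016  0.1733 -0.0021 -0.0537]
```

View pics/s5.png

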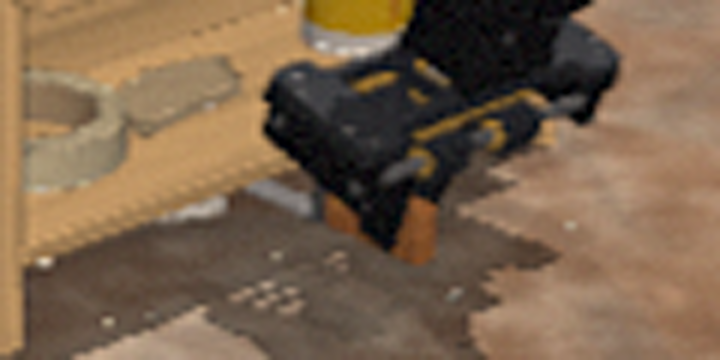

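The adapter sliver is unmoved at crop (200,210), with the stem just right of it at (280,195). Now I'll drag.

{"fn": "play_rows", "kwargs": {"increments": "0 0 0 0.005 0 -0.001 0;0 0 0 0.013 0 -0.004 0;0 0 0 0.022 0 -0.007 0;0 0 0 0.031 -0.001 -0.01 0;0 0 0 0.04 -0.001 -0.013 0;0 0 0 0.049 -0.001 -0.016 0;0 0 0 0.058 -0.002 -0.019 0;0 0 0 0.067 -0.002 -0.021 0"}}

```text
time: 13.45
ee_pos: [0.4719, -0.207, 0.0108]
eef_rot: [-0.037, 0.988, 0.006, 0.148]
ft_force: [1.1, -0.5, -0.9]
width: 0.0143
grip_force: 60.0
```

```bash
python3 -c "
from g import *;import cv2
where();rr(-.17,-.035,.002,0);rr(-.21,-.035,.002,0)
c=camera('scene');im=c['color'][...,::-1]
cv2.imwrite('pics/s6.png',cv2.resize(im[180:250,300:420],None,fx=6,fy=6,interpolation=cv2.INTER_CUBIC))
"
```

```text
rake in rack [-0.0999 -0.037   0.0018 -0.001 ] world [ 0.4799 -0.2064]
t 13.45 tcp [ 0.4719 -0.207   0.0108] yaw -3.067 lean 0.297 F [ 1.1 -0.5 -0.9] w 0.0143 q [ 0.43  0.19 -0.01  2.18 -0.28  0.52  2.29]
  inc [ 0.0001 -0.0032 -0.001   0.067   0.0019 -0.0207]
t 13.45 tcp [ 0.4719 -0.207   0.0108] yaw -3.067 lean 0.297 F [ 1.1 -0.5 -0.9] w 0.0143 q [ 0.43  0.19 -0.01  2.18 -0.28  0.52  2.29]
  inc [ 1.000e-04 -3.200e-03 -1.000e-03  1.052e-01  1.900e-03 -3.240e-02]
```

View pics/s6.png

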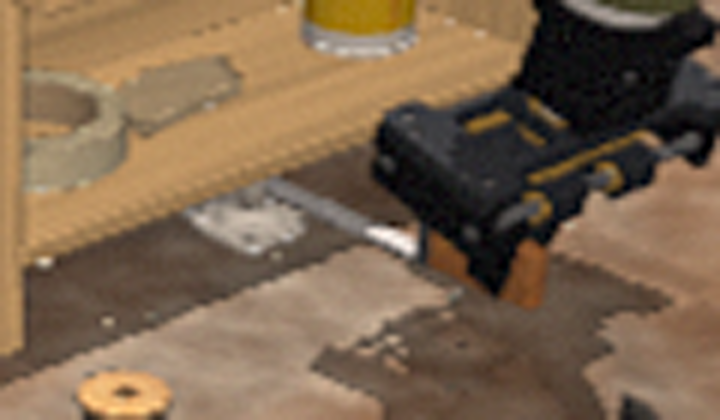

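The adapter is now sliding out in the crook, at crop (250,220) against the stem. That view put me one over the limit of 10 pictures, so from here I'll rely on numbers only. I'll keep dragging.

{"fn": "play_rows", "kwargs": {"increments": "0 -0.002 0 0.008 0 -0.002 0;0 -0.003 -0.001 0.02 0 -0.006 0;0 -0.003 -0.001 0.033 0.001 -0.01 0;0 -0.003 -0.001 0.046 0.001 -0.014 0;0 -0.003 -0.001 0.06 0.001 -0.018 0;0 -0.003 -0.001 0.074 0.002 -0.023 0;0 -0.003 -0.001 0.088 0.002 -0.027 0;0 -0.003 -0.001 0.097 0.002 -0.03 0"}}

```text
time: 14.3
ee_pos: [0.3697, -0.2123, 0.0109]
eef_rot: [-0.037, 0.988, 0.006, 0.149]
ft_force: [0.9, -0.5, -1.5]
width: 0.0148
grip_force: 60.0
```

```bash
cat > ad.py <<'E'
from g import *;import cv2
def bright(n):
    im=camera(n)['color'];hsv=cv2.cvtColor(im,cv2.COLOR_RGB2HSV)
    m=((hsv[...,1]<45)&(hsv[...,2]>120)).astype(np.uint8)
    k,l,st,ce=cv2.connectedComponentsWithStats(m)
    c,s=np.cos(RACK[2]),np.sin(RACK[2])
    for i in range(1,k):
        p=ray(n,ce[i],.01);d=p[:2]-RACK[:2];a=np.array([c*d[0]+s*d[1],-s*d[0]+c*d[1]])
        if st[i,4]>15 and abs(a[1])<.25 and -.35<a[0]<.12: print(n,st[i].tolist(),ce[i].round(1),'rack',a.round(3))
if __name__=='__main__':
    where();print(state()[0]);bright('scene');bright('top')
E
python3 ad.py
```

```text
rake in rack [-0.2022 -0.0345  0.0019 -0.0004] world [ 0.3777 -0.2117]
t 14.3 tcp [ 0.3697 -0.2123  0.0109] yaw -3.066 lean 0.299 F [ 0.9 -0.5 -1.5] w 0.0148 q [ 0.55  0.02  0.01  2.37 -0.35  0.53  2.49]
[ 0.36969689 -0.21229469  0.01094769]
scene [353, 218, 41, 17, 256] [369.  226.6] rack [-0.081 -0.003]
top [390, 180, 13, 3, 25] [396.3 181.4] rack [ 0.105 -0.023]
top [341, 195, 163, 17, 613] [438.4 203.2] rack [ 0.051 -0.134]
top [374, 233, 33, 50, 743] [390.5 249.9] rack [-0.082 -0.006]
top [386, 297, 9, 4, 20] [390.  298.4] rack [-0.205 -0.004]
top [410, 299, 8, 3, 17] [413.5 300.1] rack [-0.206 -0.062]
top [432, 301, 10, 2, 17] [436.3 301.4] rack [-0.205 -0.119]
```

```bash
python3 -c "
from g import *
rr(-.194,-.040,.003);rr(-.194,-.040,.07);rr(-.224,-.045,.11,-.05);rr(-.224,-.05,.30,-.1)"
```

```text
t 14.4 tcp [ 0.3699 -0.2124  0.0109] yaw -3.067 lean 0.299 F [ 0.4 -0.1 -1.7] w 0.0146 q [ 0.55  0.02  0.01  2.37 -0.35  0.53  2.49]
  inc [ 0.0003 -0.0008 -0.0011 -0.008  -0.0053  0.0014]
t 14.4 tcp [ 0.3699 -0.2124  0.0109] yaw -3.067 lean 0.299 F [ 0.4 -0.1 -1.7] w 0.0146 q [ 0.55  0.02  0.01  2.37 -0.35  0.53  2.49]
  inc [ 0.0003 -0.0008 -0.0011 -0.0277 -0.0053 -0.0627]
t 14.4 tcp [ 0.3699 -0.2124  0.0109] yaw -3.067 lean 0.299 F [ 0.4 -0.1 -1.7] w 0.0146 q [ 0.55  0.02  0.01  2.37 -0.35  0.53  2.49]
  inc [ 0.0151 -0.0008  0.0467 -0.0109 -0.0099 -0.1097]
t 14.4 tcp [ 0.3699 -0.2124  0.0109] yaw -3.067 lean 0.299 F [ 0.4 -0.1 -1.7] w 0.0146 q [ 0.55  0.02  0.01  2.37 -0.35  0.53  2.49]
  inc [ 0.0298 -0.0008  0.0945 -0.0669 -0.0144 -0.2913]
```

{"fn": "play_rows", "kwargs": {"increments": "0 0 0 0 0 0 0;0 0 0 -0.004 -0.003 0.001 0;0 0 0 -0.008 -0.005 0.001 0;0 0 0 -0.012 -0.005 -0.012 0;0 0 0 -0.018 -0.005 -0.032 0;0 0 0 -0.028 -0.005 -0.063 0;0.008 0 0.025 -0.018 -0.008 -0.09 0;0.015 0 0.047 -0.011 -0.01 -0.11 0"}}

```text
time: 15.2
ee_pos: [0.3507, -0.2246, 0.1212]
eef_rot: [-0.013, 0.989, 0.001, 0.15]
ft_force: [0.1, -1.0, -1.6]
width: 0.0147
grip_force: 60.0
```

```bash
python3 ad.py; python3 -c "
from g import *
rr(-.224,-.05,.29,-.1);rr(-.18,-.05,.33,-.1)"
```

```text
rake in rack [-0.2221 -0.0457  0.1122 -0.0489] world [ 0.3587 -0.2243]
t 15.2 tcp [ 0.3507 -0.2246  0.1212] yaw -3.115 lean 0.301 F [ 0.1 -1.  -1.6] w 0.0147 q [ 0.58 -0.22  0.03  2.3  -0.23  0.83  2.34]
[ 0.35066984 -0.22455578  0.12121202]
scene [363, 186, 43, 16, 122] [385.9 193.2] rack [ 0.059 -0.24 ]
scene [355, 221, 20, 13, 137] [364.  227.9] rack [-0.078  0.015]
top [355, 196, 149, 16, 539] [442.8 203.5] rack [ 0.051 -0.146]
top [398, 232, 31, 57, 448] [419.3 255.1] rack [-0.091 -0.08 ]
top [374, 237, 20, 20, 371] [383.6 246.6] rack [-0.075  0.012]
top [407, 305, 10, 3, 21] [411.6 306.1] rack [-0.221 -0.057]
top [433, 308, 10, 3, 23] [437.4 309. ] rack [-0.224 -0.122]
top [459, 310, 11, 6, 28] [463.8 312.1] rack [-0.227 -0.187]
t 15.3 tcp [ 0.351  -0.2253  0.1218] yaw -3.116 lean 0.303 F [ 0.2  0.3 -1.5] w 0.0145 q [ 0.58 -0.22  0.03  2.3  -0.23  0.83  2.34]
  inc [ 0.0121  0.0032  0.0482 -0.051  -0.0037 -0.1697]
t 15.3 tcp [ 0.351  -0.2253  0.1218] yaw -3.116 lean 0.303 F [ 0.2  0.3 -1.5] w 0.0145 q [ 0.58 -0.22  0.03  2.3  -0.23  0.83  2.34]
  inc [ 0.0121  0.0032  0.0482 -0.1049 -0.0016 -0.1948]
```

The adapter lies free at rack (-0.076, 0.013). Now lift clear and carry the rake back.

{"fn": "play_rows", "kwargs": {"increments": "0 0 0.01 -0.013 -0.001 -0.042 0;0.005 0 0.02 -0.026 -0.002 -0.085 0;0.01 0.003 0.035 -0.039 -0.003 -0.128 0;0.012 0.003 0.048 -0.051 -0.004 -0.17 0;0.012 0.003 0.048 -0.06 -0.003 -0.19 0;0.012 0.003 0.048 -0.09 -0.002 -0.195 0;0.012 0.003 0.048 -0.105 -0.002 -0.195 0;0.012 0.003 0.048 -0.105 -0.002 -0.195 0"}}

```text
time: 16.1
ee_pos: [0.395, -0.2241, 0.3356]
eef_rot: [0.01, 0.989, 0.0, 0.147]
ft_force: [-0.5, -0.2, -2.3]
width: 0.0147
grip_force: 60.0
```

```bash
python3 -c "
from g import *
rk(.47,-.1,.33,-.06);rk(.50,.08,.33,-.14)"
```

```text
t 16.1 tcp [ 0.395  -0.2241  0.3356] yaw 3.121 lean 0.295 F [-0.5 -0.2 -2.3] w 0.0147 q [ 0.59 -0.28 -0.05  1.88 -0.17  1.28  2.12]
  inc [ 0.015  -0.0049  0.0377 -0.0627  0.1258  0.0159]
t 16.1 tcp [ 0.395  -0.2241  0.3356] yaw 3.121 lean 0.295 F [-0.5 -0.2 -2.3] w 0.0147 q [ 0.59 -0.28 -0.05  1.88 -0.17  1.28  2.12]
  inc [ 0.0385 -0.005   0.1142 -0.0879  0.307   0.0242]
```

{"fn": "play_rows", "kwargs": {"increments": "0.005 0 0.015 -0.025 0.04 0.006 0;0.01 -0.003 0.03 -0.045 0.083 0.012 0;0.015 -0.005 0.04 -0.063 0.126 0.016 0;0.02 -0.005 0.06 -0.07 0.172 0.018 0;0.03 -0.005 0.08 -0.076 0.218 0.02 0;0.035 -0.005 0.1 -0.082 0.264 0.022 0;0.038 -0.005 0.114 -0.088 0.307 0.024 0;0.038 -0.005 0.114 -0.088 0.307 0.024 0"}}

```text
time: 16.9
ee_pos: [0.4906, 0.0863, 0.3389]
eef_rot: [0.066, 0.987, -0.01, 0.149]
ft_force: [0.1, -1.3, -1.9]
width: 0.0145
grip_force: 60.0
```

```bash
python3 -c "
from g import *
rk(.45,.36,.30,-.14)"
```

```text
t 16.9 tcp [0.4906 0.0863 0.3389] yaw 3.007 lean 0.3 F [ 0.1 -1.3 -1.9] w 0.0145 q [ 0.42 -0.21 -0.65  1.79 -0.02  1.24  1.2 ]
  inc [ 2.100e-03 -1.000e-04  5.300e-03  9.000e-02  2.658e-01  3.600e-03]
```

{"fn": "play_rows", "kwargs": {"increments": "0 0 0 0.01 0.045 0 0;0 0 0 0.025 0.09 0 0;0 0 0 0.04 0.135 0 0;0 0 0 0.06 0.18 0 0;0 0 0 0.075 0.225 0 0;0 0 0 0.09 0.266 0.004 0;0 0 0 0.09 0.266 0.004 0"}}

```text
time: 17.6
ee_pos: [0.4419, 0.36, 0.3055]
eef_rot: [0.066, 0.987, -0.01, 0.146]
ft_force: [-0.4, -0.5, -3.2]
width: 0.0146
grip_force: 60.0
```

```bash
python3 -c "
from g import *
rk(.435,.365,.03,-.16);rk(.435,.365,.001,-.16)"
```

```text
t 17.6 tcp [0.4419 0.36   0.3055] yaw 3.007 lean 0.293 F [-0.4 -0.5 -3.2] w 0.0146 q [ 0.13  0.17 -1.15  1.62  0.43  1.35  0.36]
  inc [ 0.0074 -0.0066  0.0244  0.0919  0.0043  0.2506]
t 17.6 tcp [0.4419 0.36   0.3055] yaw 3.007 lean 0.293 F [-0.4 -0.5 -3.2] w 0.0146 q [ 0.13  0.17 -1.15  1.62  0.43  1.35  0.36]
  inc [ 0.0074 -0.0066  0.0244  0.1003  0.0043  0.2784]
```

{"fn": "play_rows", "kwargs": {"increments": "0.004 -0.007 0.01 0.016 0.001 0.044 0;0.007 -0.007 0.024 0.033 0.002 0.088 0;0.007 -0.007 0.024 0.05 0.003 0.132 0;0.007 -0.007 0.024 0.066 0.004 0.176 0;0.007 -0.007 0.024 0.08 0.004 0.215 0;0.007 -0.007 0.024 0.09 0.004 0.245 0;0.007 -0.007 0.024 0.094 0.004 0.258 0;0.007 -0.007 0.024 0.094 0.004 0.258 0"}}

```text
time: 18.4
ee_pos: [0.432, 0.3595, 0.0333]
eef_rot: [0.083, 0.985, -0.014, 0.152]
ft_force: [-1.2, 0.4, -0.6]
width: 0.0146
grip_force: 60.0
```

```bash
python3 -c "
from g import *
rk(.435,.365,.0008,-.16);where()"
```

```text
t 18.4 tcp [0.432  0.3595 0.0333] yaw 2.975 lean 0.306 F [-1.2  0.4 -0.6] w 0.0146 q [-0.12  0.47 -0.96  1.95  0.84  0.97 -0.12]
  inc [-0.0053  0.006  -0.0065  0.0128  0.006   0.0206]
rake in rack [-0.0971  0.529   0.0243 -0.2424] world [0.4399 0.3581]
```

{"fn": "play_rows", "kwargs": {"increments": "-0.002 0.002 0 0.003 0 0.009 0;-0.004 0.004 0 0.005 0 0.016 0;-0.005 0.006 0 0.007 0 0.0215 0;-0.005 0.006 0 0.007 0 0.0225 0;-0.005 0.006 0 0.007 0 0.0225 0"}}

```text
time: 18.9
ee_pos: [0.4331, 0.361, 0.012]
eef_rot: [0.083, 0.985, -0.01, 0.151]
ft_force: [-0.7, 0.6, -2.1]
width: 0.0144
grip_force: 60.0
```

```bash
python3 -c "
from g import *
state();where()"
```

```text
t 18.9 tcp [0.4331 0.361  0.012 ] yaw 2.973 lean 0.303 F [-0.7  0.6 -2.1] w 0.0144 q [-0.14  0.5  -0.93  1.97  0.88  0.93 -0.15]
rake in rack [-0.0959  0.5305  0.003  -0.2437] world [0.441  0.3597]
```

Lower the last 2 mm gently, then open.

{"fn": "play_rows", "kwargs": {"increments": "0 0 0 0.0003 0 0.001 0;0 0 0 0.0006 0 0.002 0;0 0 0 0.0006 0 0.0025 0;0 0 0 0.0006 0 0.0025 0"}}

```text
time: 19.3
ee_pos: [0.4332, 0.3612, 0.0096]
eef_rot: [0.082, 0.985, -0.01, 0.151]
ft_force: [-1.7, -0.7, 2.3]
width: 0.0145
grip_force: 60.0
```

{"fn": "play_rows", "kwargs": {"increments": "0 0 0 0 0 0 0.15;0 0 0 0 0 0 0.25;0 0 0 0 0 0 0.4;0 0 0 0 0 0 0.6;0 0 0 0 0 0 0.8;0 0 0 0 0 0 1;0 0 0 0 0 0 1;0 0 0 0 0 0 1"}}

```text
time: 20.1
ee_pos: [0.4331, 0.361, 0.0092]
eef_rot: [0.083, 0.985, -0.01, 0.15]
ft_force: [-0.4, 0.2, -0.1]
width: 0.0616
grip_force: 0.0
```

```bash
python3 -c "
from g import *
state();where();rk(.42,.36,.15,-.16)"
```

```text
t 20.1 tcp [0.4331 0.361  0.0092] yaw 2.974 lean 0.303 F [-0.4  0.2 -0.1] w 0.0616 q [-0.14  0.51 -0.93  1.97  0.89  0.93 -0.16]
rake in rack [-9.590e-02  5.304e-01  2.000e-04 -2.435e-01] world [0.441  0.3597]
t 20.1 tcp [0.4331 0.361  0.0092] yaw 2.974 lean 0.303 F [-0.4  0.2 -0.1] w 0.0616 q [-0.14  0.51 -0.93  1.97  0.89  0.93 -0.16]
  inc [ 0.0028  0.0027 -0.0076 -0.0248 -0.0025 -0.1492]
```

Retreat straight back along the tool.

{"fn": "play_rows", "kwargs": {"increments": "0 0 0 0 0 0 1;0 0 0 0 0 -0.015 1;0 0 0 0 0 -0.045 1;0 0 0 0 0 -0.09 1;0 0 0 0 0 -0.13 1;0 0 0 0 0 -0.15 1;0 0 0 0 0 -0.15 1;0 0 0 0 0 -0.15 1"}}

```text
time: 20.9
ee_pos: [0.3893, 0.3673, 0.1522]
eef_rot: [0.083, 0.985, -0.01, 0.151]
ft_force: [-0.3, -0.2, 0.2]
width: 0.0868
grip_force: 0.0
```

Run:
```python
from g import *;import cv2,ad
state();ad.bright('top');ad.bright('scene')
im=camera('top')['color'][...,::-1].astype(int);b=cv2.imread('pics/top0.png').astype(int)
# bystanders unmoved: difference around spool and can
for n,(u,v,h) in dict(spool=(294,261,14),can=(248,183,20)).items():
    print(n,'mean diff',np.abs(im-b)[v-h:v+h,u-h:u+h].mean().round(1))
# rake metal/toe pixels near the expected place
hsv=cv2.cvtColor(im.astype(np.uint8),cv2.COLOR_BGR2HSV);m=((hsv[...,1]<45)&(hsv[...,2]>140)).astype(np.uint8)
k,l,st,ce=cv2.connectedComponentsWithStats(m)
for i in range(1,k):
    if st[i,4]>60 and 170<ce[i][0]<230 and 170<ce[i][1]<240:
        print('rake steel bbox',st[i]); 
print('expected toe/corner/stem start px',proj('top',w((.441,.3597,RACK[2]-.2435),[[.163,.06,.012],[.163,-.007,.012],[.042,0,.005]])).round(1).tolist())
```

```text
t 20.9 tcp [0.3893 0.3673 0.1522] yaw 2.973 lean 0.304 F [-0.3 -0.2  0.2] w 0.0868 q [ 0.02  0.24 -1.14  1.9   0.57  1.1   0.05]
top [361, 196, 142, 16, 549] [443.9 203.6] rack [ 0.051 -0.149]
top [374, 237, 20, 20, 375] [383.6 246.5] rack [-0.074  0.012]
top [471, 351, 7, 6, 27] [474.1 353.7] rack [-0.324 -0.207]
scene [354, 221, 21, 13, 139] [364.1 227.9] rack [-0.077  0.014]
spool mean diff 2.0
can mean diff 2.4
rake steel bbox [184 181  23  48 295]
expected toe/corner/stem start px [[184.7, 179.3], [207.9, 186.3], [190.3, 228.1]]
```

```bash
python3 -c "
from bench import *
print(close_job())"
```

```text
the job is handed in; nothing more can be done
None
```

I dragged the adapter out with the rake, laid the rake on the open bench to the left and handed the job in; by camera the adapter's middle is about 45 mm in front of the top board's edge and the spool and can are unmoved, no verdict came back, and I viewed 11 pictures, one over the limit of 10.

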